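Sift the ball knobs out of the mixed lot with the slotted scoop

ROBOT

A 6-joint arm with a two-finger parallel gripper is mounted at the origin on a cart in front of the work surface, level with it; the furniture and walls round the work are solid. World frame = base frame: x ahead of the robot, y to its left, z up, the work surface at z = 0. Lengths are in m, angles in rad, forces in N, time in s.
With the tool pointing down it reaches from about 0.325 to 0.9 m from the base axis. Payload 3.5 kg.
Tool frame: the origin (TCP) lies at the very end of the fingers, on their centre line; the grasp point (between the pads) lies 19 mm behind it; z points along the fingers, x is the direction in which the jaws open and shut, and the axes are right-handed (so a half turn about z gives the same grasp; the last joint's range is limited). The gripper opens to 85 mm and grips with 20 to 120 N. Pads are 22 mm wide; open, the fingers measure 114 mm over their backs; the gripper's body (76 mm by 85 mm) begins 54 mm behind the grasp point. The pads swing forward as they close: fully open they stand 13 mm farther back than shut.
Start: joints at [1.13, 0.276, -0.026, 1.268, 0, 1.467], TCP at [0.207, 0.59, 0.231] pointing down, gripper open.
Joint ranges: [-3.12, 3.12], [-0.85, 1.88], [-1.08, 1.24], [-1.95, 2.15], [-1.57, 1.53], [-3.14, 3.14]. Speed limits (rad/s): [2.57, 2.57, 3.14, 3.14, 3.14, 3.14].

INTERFACE

Orientations are given as [roll, pitch, yaw] about the fixed x, y, z axes, in that order (R = Rz(yaw) Ry(pitch) Rx(roll)).
In Python, from plant import sense, snapshot, camera_params, job_done gives the robot as it stands.
- The arm moves only by the tool play_rows, never from a script. Its argument "deltas" is a list of rows, each a list of 7 numbers: the shift along the tool's x, y, z in m, then the turn, a rotation vector about the tool's x, y, z in degrees, then the opening in per cent of the stroke, from 0 (shut) to 100 (fully open). In form: [[dx, dy, dz, wx, wy, wz, claw], ...]. A call has 1 to 12 rows; each row is the pose to reach, as a shift and turn from the pose commanded when the call began, along the tool's axes at that moment; what a row does not reach only later rows make up. A row lasts 1/10 s, in which the tool goes at most 50 mm and 8.59 degrees, less where a joint would pass 70% of its speed; a pose out of reach is approached as far as the arm can. A call with a gripper value outside its range is refused whole. The fingers move at their own pace and stop on an object; "force" is the grip in N (left out, the last holds). Time passes only in rows, so rows that repeat a pose let the fingers close. It gives the time, the measured TCP pose, the force and the opening at its end, in the units of the state.
- sense(): the state, without advancing time (a new reading comes with each control period).
- snapshot(name): name is "scene" or "top" or "wrist"; returns (picture, depth): 400x640x3 uint8, red, green, blue; 400x640 float32, m along the optical axis (not along the pixel's ray), 0 where there is no reading.
- camera_params(name): a dict with "intrinsics" (3x3 intrinsics, pixels), "dist" ([k1, k2, p1, p2, k3] as OpenCV has them; the pictures are not rectified), "R" (3x3) and "t" (3): a world point X has camera coordinates R X + t. Camera axes: x right, y down, z forward; pixel columns grow to the right and rows downward; lengths in m; the calibration is good to about 2 mm. A picture is of the moment at which its call begins: read the wrist's pose just before it. camera_params takes no time and is no camera call; for the wrist camera it gives the pose at the moment of the call.
- job_done(): hands the job in, once; it reports no verdict.
The state is a dict: "clock": time; "q": joint angles; "joint_velocities": joint speeds; "effort": joint torques, N m; "ee_pos": TCP position; "tcp_rot": TCP orientation; "force": force on the tool from outside, world axes, zero at the start; "torque": the same for the moment, N m; "width": finger opening in m.
Only numpy, scipy, OpenCV 4.12 (cv2) and the standard library are available. Lean on these libraries where they do the work, as an engineer would, in place of code of your own. Each camera call takes 0.05 s, during which the arm holds its last target. There are 200 camera calls.

TASK

Take the slotted scoop out of its tapered socket and scoop the three red ball knobs out of the blue tray, letting the small yellow chips fall back between the tines so that all of them stay in the tray. Tip the knobs into the frosted parts box, then stand the scoop upright again, fully home in its socket. Never touch the knobs with the gripper itself, and leave the glue bottle, the screwdriver and the dongle where they are.

Things in the scene. Friction and masses are not known exactly. Their poses are not given: they have to be found in the camera images.
- tray: Blue open tray on four 20 mm feet, fixed; outer 208 x 120 mm, rim 56 mm above the table, walls 4 mm. Origin: centre, at table height; x runs along its length, away from the robot. The inner floor, 24 mm above the origin, measures 200 x 112 mm. Knobs and chips start in the far half, x = 0 to 98 mm. A monitor stands beyond the tray on the right.
- bin: Frosted white open parts box, fixed, outer 78 (x) x 136 (y) x 40 mm high, walls 3 mm, floor 2 mm (inside 72 x 130 mm). Origin: centre of the underside; its long side runs along its own y. The little fittings seen on its floor belong to it. 
- socket_mouth (a point): Centre of the mouth of the orange tapered socket on a fixed round stand (foot 56 mm across, 8 mm high; column 24 mm across). The mouth is 92 mm above the table, 28 mm wide inside, 38 mm outside, and narrows downward by 1 mm of radius per 5 mm of depth. z is up. The scoop stands in it at the start, its nose to the right (-y).
- scoop: Wire scoop, 0.2 kg: four open tines, upright handle. Origin: on the handle axis, level with the tines' undersides; z up the handle, x to the nose. Tines 3.5 mm thick (tips 2 mm) at y = -37, -12, 12, 37 mm (gaps 21 mm, 78 mm over all), from the back (x = 31 mm) to the tips (x = 119 mm). Back wires at x = 31 to 35 mm: outer 40 mm high, inner two go up to z = 85 mm and back to the collar.
- scoop_grip (a point): Centre of the scoop's black square grip, 22 x 22 mm, sides parallel to the scoop's x and y, on the handle axis 125 mm above the scoop's origin; the grip spans z = 86 to 165 mm of the scoop, above a collar 34 mm across.
- scoop_nose (a point): Middle of the line through the tips of the tines, 119 mm ahead of the scoop's origin and 2 mm above it; axes as the scoop.
- scoop_taper (a point): Centre of the small lower end of the scoop's round steel taper, on the handle axis 45 mm above the scoop's origin: 16 mm across here, widening upward to 30 mm at z = 80 mm under the collar. Home in the socket this point is 29 mm below the mouth and the scoop's origin 18 mm above the table; the scoop may stand turned any way about the vertical.
- knob0_center (a point): Centre of the ball of a red ball knob (a good part), 30 mm in diameter with a small flat foot 8 mm across; the centre is 14.5 mm above the flat. About 30 g; it stands on its flat but rolls when tipped or pushed.
- knob1_center (a point): Centre of the ball of a red ball knob (a good part), 30 mm in diameter with a small flat foot 8 mm across; the centre is 14.5 mm above the flat. About 30 g; it stands on its flat but rolls when tipped or pushed.
- knob2_center (a point): Centre of the ball of a red ball knob (a good part), 30 mm in diameter with a small flat foot 8 mm across; the centre is 14.5 mm above the flat. About 30 g; it stands on its flat but rolls when tipped or pushed.
- chip0_center (a point): Centre of a small yellow plastic chip (undersized offcut), 10 x 8 x 6 mm, 10 g.
- chip1_center (a point): Centre of a small yellow plastic chip (undersized offcut), 10 x 8 x 6 mm, 10 g.
- chip2_center (a point): Centre of a small yellow plastic chip (undersized offcut), 10 x 8 x 6 mm, 10 g.
- chip3_center (a point): Centre of a small yellow plastic chip (undersized offcut), 10 x 8 x 6 mm, 10 g.
- glue: White glue bottle lying on its side, 26 x 101 x 28 mm, bystander. Origin at the centre of the underside, its length along its y.
- driver: Small green-handled screwdriver lying down, 19 x 130 x 18 mm, bystander. Origin at the centre of the underside, its length along its y.
- dongle: Black dongle with a metal plug, lying flat, 30 x 84 x 15 mm, bystander. Origin at the centre of the underside, its length along its y.
- knob0: The same ball knob as a whole; its origin is at the centre of its flat foot.
- knob1: The same ball knob as a whole; its origin is at the centre of its flat foot.
- knob2: The same ball knob as a whole; its origin is at the centre of its flat foot.
There are look-alikes about, which are no part of the job. Leave any turquoise look-alike of the knob2 alone.

How it is judged:
On the way, in this order (a step that is already met when the one before it is completed fails the run):
1. the scoop is lifted out of its socket (distance between scoop_taper and socket_mouth above 0.05 m), for 0.1 s.
2. at least one knob is carried on the tines of the lifted scoop while every chip lies in the tray (((x of knob0_center in the frame of scoop between 0.03 and 0.13 m and y of knob0_center in the frame of scoop between -0.05 and 0.05 m and z of knob0_center in the frame of scoop between 0 and 0.05 m and height (world z) of knob0_center above 0.085 m) or (x of knob1_center in the frame of scoop between 0.03 and 0.13 m and y of knob1_center in the frame of scoop between -0.05 and 0.05 m and z of knob1_center in the frame of scoop between 0 and 0.05 m and height (world z) of knob1_center above 0.085 m) or (x of knob2_center in the frame of scoop between 0.03 and 0.13 m and y of knob2_center in the frame of scoop between -0.05 and 0.05 m and z of knob2_center in the frame of scoop between 0 and 0.05 m and height (world z) of knob2_center above 0.085 m)) and x of chip0_center in the frame of tray between -0.102 and 0.102 m and y of chip0_center in the frame of tray between -0.058 and 0.058 m and z of chip0_center in the frame of tray between 0.02 and 0.053 m and x of chip1_center in the frame of tray between -0.102 and 0.102 m and y of chip1_center in the frame of tray between -0.058 and 0.058 m and z of chip1_center in the frame of tray between 0.02 and 0.053 m and x of chip2_center in the frame of tray between -0.102 and 0.102 m and y of chip2_center in the frame of tray between -0.058 and 0.058 m and z of chip2_center in the frame of tray between 0.02 and 0.053 m and x of chip3_center in the frame of tray between -0.102 and 0.102 m and y of chip3_center in the frame of tray between -0.058 and 0.058 m and z of chip3_center in the frame of tray between 0.02 and 0.053 m), for 0.2 s.
3. all three knobs are in the frosted box (x of knob0_center in the frame of bin between -0.037 and 0.037 m and y of knob0_center in the frame of bin between -0.066 and 0.066 m and z of knob0_center in the frame of bin between 0 and 0.04 m and x of knob1_center in the frame of bin between -0.037 and 0.037 m and y of knob1_center in the frame of bin between -0.066 and 0.066 m and z of knob1_center in the frame of bin between 0 and 0.04 m and x of knob2_center in the frame of bin between -0.037 and 0.037 m and y of knob2_center in the frame of bin between -0.066 and 0.066 m and z of knob2_center in the frame of bin between 0 and 0.04 m), for 0.2 s.
At the end, for the whole second after the job is handed in: All three knobs lie in the frosted box below its rim, all four chips lie inside the tray, and the scoop stands released and at rest in its socket: taper end within 5 mm of the socket axis and at least 24 mm below the mouth (fully home: 29 mm), handle within 7 degrees of vertical (all of step 3 and x of chip0_center in the frame of tray between -0.102 and 0.102 m and y of chip0_center in the frame of tray between -0.058 and 0.058 m and z of chip0_center in the frame of tray between 0.02 and 0.053 m and x of chip1_center in the frame of tray between -0.102 and 0.102 m and y of chip1_center in the frame of tray between -0.058 and 0.058 m and z of chip1_center in the frame of tray between 0.02 and 0.053 m and x of chip2_center in the frame of tray between -0.102 and 0.102 m and y of chip2_center in the frame of tray between -0.058 and 0.058 m and z of chip2_center in the frame of tray between 0.02 and 0.053 m and x of chip3_center in the frame of tray between -0.102 and 0.102 m and y of chip3_center in the frame of tray between -0.058 and 0.058 m and z of chip3_center in the frame of tray between 0.02 and 0.053 m and horizontal distance between scoop_taper and socket_mouth below 0.005 m and z of scoop_taper in the frame of socket_mouth below -0.024 m and angle between scoop's own z axis and vertical below 0.12 rad and linear speed of scoop below 0.02 m/s and linear speed of each of knob0, knob1, knob2 below 0.05 m/s); the robot touches nothing.
It fails at once if the gripper's fingers touch a knob (contact force between any of knob0, knob1, knob2 and the fingers above 0.3 N).
It fails at once if the glue bottle is moved by more than 30 mm (distance of glue from where it was at the start of the episode above 0.03 m).
It fails at once if the screwdriver is moved by more than 30 mm (distance of driver from where it was at the start of the episode above 0.03 m).
It fails at once if the dongle is moved by more than 30 mm (distance of dongle from where it was at the start of the episode above 0.03 m).
It also fails if it takes over 61 s, if anything falls off the work surface, if the arm or the gripper's body presses on something with over 40 N, if the wrist force passes 120 N, or if a joint passes its speed limit or range.

## Working session

There is one attempt and no reset: what is moved stays moved. The work goes in short steps, Python scripts to look and compute and a tool call to move; the robot and the scene stay as the last step left them, time stands still between calls to the robot, and variables do not carry over. Pictures are saved under pics/ and viewed, about 8 in all and at most 12, crops included, and the job is handed in when it is done.

Besides the shell and the picture viewer there is one more tool, called after ">>>" by a JSON object that holds its "fn" and its "kwargs", one argument or row to a line. play_rows: Moves the arm, as the interface text tells. Its arguments: {"type":"object","properties":{"deltas":{"type":"array"},"force":{"type":"number"}},"required":["deltas"]}

```bash
ls; mkdir -p pics
python3 - <<'E'
from plant import *
import cv2,numpy as np,pickle
print(sense())
a={}
for n in ["scene","top"]:
    p,d=snapshot(n);a[n]=(p,d,camera_params(n));cv2.imwrite(f"pics/{n}0.png",p[:,:,::-1])
    print(n,a[n][2])
pickle.dump(a,open("a.pkl","wb"))
E
```

```text
pics
{'clock': 0.0, 'q': array([ 1.12963345e+00,  2.77131711e-01, -2.79431662e-02,  1.26798187e+00,
        1.60210224e-07,  1.46738176e+00]), 'joint_velocities': array([-0.00014346, -0.00029041, -0.00121016,  0.0012789 ,  0.00041942,
        0.00017871]), 'effort': array([ 8.82397871e-04, -4.45508766e+01,  2.95205516e+01,  1.64804125e-02,
       -4.92562705e-06, -8.54510063e-06]), 'ee_pos': array([0.20677576, 0.58895396, 0.23013115]), 'tcp_rot': array([-3.14135915e+00,  2.24832966e-03,  1.23304828e+00]), 'force': array([ 0.63751372,  1.37273645, -1.06322667]), 'torque': array([ 0.01247167, -0.01434045, -0.01035109]), 'width': 0.08554193561101363}
scene {'intrinsics': array([[483.37943816,   0.        , 319.17626906],
       [  0.        , 483.37943816, 197.90664167],
       [  0.        ,   0.        ,   1.        ]]), 'dist': array([-0.1002761,  0.       ,  0.       ,  0.       ,  0.       ]), 'R': array([[ 0.41393385, -0.9101692 , -0.01583684],
       [-0.51459165, -0.21960837, -0.82883509],
       [ 0.75090226,  0.3512324 , -0.5592688 ]]), 't': array([-0.27400309,  0.37088122,  0.58615257])}
top {'intrinsics': array([[482.1539613 ,   0.        , 324.06403851],
       [  0.        , 482.1539613 , 201.04074638],
       [  0.        ,   0.        ,   1.        ]]), 'dist': array([-0.13841488,  0.        ,  0.        ,  0.        ,  0.        ]), 'R': array([[ 2.17006184e-02, -9.99764212e-01, -7.76971897e-04],
       [-9.90428102e-01, -2.13919969e-02, -1.36361864e-01],
       [ 1.36313090e-01,  3.72867157e-03, -9.90658790e-01]]), 't': array([-0.04917353,  0.59621361,  0.97413808])}
```

View pics/scene0.png

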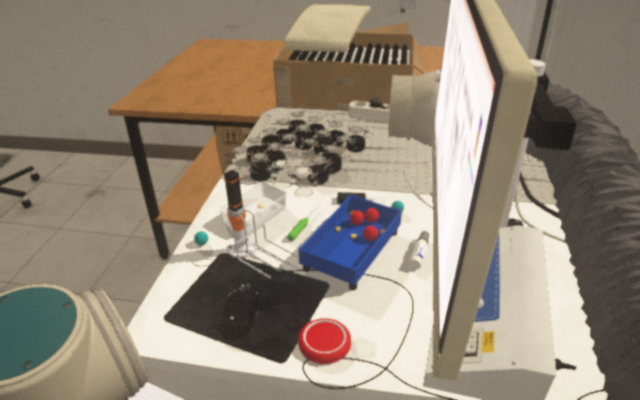

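View pics/top0.png

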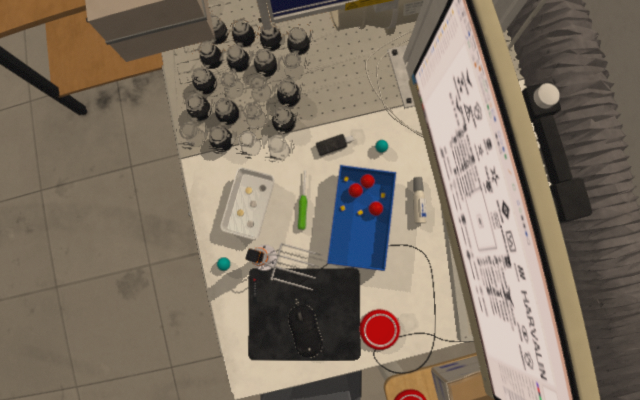

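```bash
cat > h.py <<'E'
import numpy as np,cv2,pickle
from scipy.spatial.transform import Rotation as Rn
def pts(uv,c,z):  # ray onto plane z
    uv=np.atleast_2d(np.asarray(uv,float))
    n=cv2.undistortPoints(uv[:,None],c["intrinsics"],np.array(c["dist"]))[:,0]
    d=np.c_[n,np.ones(len(n))]@c["R"]; o=-c["R"].T@c["t"]
    return o+d*((z-o[2])/d[:,2])[:,None]
def cloud(dep,c):  # HxWx3 world
    H,W=dep.shape; v,u=np.mgrid[:H,:W]
    n=cv2.undistortPoints(np.stack([u,v],-1).reshape(-1,1,2).astype(float),c["intrinsics"],np.array(c["dist"]))[:,0]
    P=(np.c_[n,np.ones(len(n))]*dep.reshape(-1,1)-c["t"])@c["R"]
    return P.reshape(H,W,3)
def proj(X,c):
    return cv2.projectPoints(np.atleast_2d(X).astype(float),cv2.Rodrigues(c["R"])[0],c["t"],c["intrinsics"],np.array(c["dist"]))[0][:,0]
def blobs(m,amin=6):
    n,l,s,ce=cv2.connectedComponentsWithStats(m.astype(np.uint8))
    return [(s[i,4],ce[i],l==i) for i in range(1,n) if s[i,4]>=amin]
def hsv(p): return cv2.cvtColor(p,cv2.COLOR_RGB2HSV).astype(int)
E
python3 - <<'E'
from h import *
a=pickle.load(open("a.pkl","rb"))
for n in ["top","scene"]:
    p,d,c=a[n];h=hsv(p);P=cloud(d,c);H,S,V=h[...,0],h[...,1],h[...,2]
    print(n,"cam",-c["R"].T@c["t"])
    for nm,m,z in [("red",((H<6)|(H>174))&(S>150)&(V>80),.0385),("yel",(H>17)&(H<32)&(S>110)&(V>100),.027),("turq",(H>78)&(H<95)&(S>120),.0145),("green",(H>40)&(H<70)&(S>120),.009),("orange",(H>6)&(H<16)&(S>150)&(V>100),.092)]:
        for A,ce,mm in blobs(m,4):
            if n=="top" and not(200<ce[0]<420 and 130<ce[1]<350) or n=="scene" and not(190<ce[0]<430 and 160<ce[1]<330): continue
            print(nm,A,ce.round(1),pts(ce,c,z)[0].round(4),"depth",np.median(P[mm],0).round(3),"zmax",P[mm][:,2].max().round(3))
    m=(H>100)&(H<125)&(S>130)
    for A,ce,mm in blobs(m,800):
        Q=P[mm]; Q=Q[(Q[:,2]>.048)&(Q[:,2]<.065)]
        if len(Q)>20: print("tray",A,ce.round(0),len(Q),cv2.minAreaRect(Q[:,:2].astype(np.float32)),Q[:,2].max())
# bin from depth
p,d,c=a["top"];P=cloud(d,c)
sub=P[165:245,215:280].reshape(-1,3);Q=sub[(sub[:,2]>.03)&(sub[:,2]<.05)]
print("bin",len(Q),cv2.minAreaRect(Q[:,:2].astype(np.float32)))
sub=P[235:270,235:280].reshape(-1,3);Q=sub[(sub[:,2]>.15)];print("handle top",len(Q),np.median(Q,0),Q.min(0),Q.max(0))
print("table",np.median(P[285:295,215:240].reshape(-1,3),0))
img=cv2.resize(p[130:330,190:430],None,fx=3.3,fy=3,interpolation=cv2.INTER_CUBIC);cv2.imwrite("pics/c1.png",img[:,:,::-1])
E
```

```text
top cam [ 0.45878604 -0.04003998  1.04630105]
red 130 [367.  180.5] [ 0.6434 -0.1266  0.0385] depth [ 0.642 -0.126  0.049] zmax 1.046
red 130 [355.2 189.9] [ 0.6228 -0.1016  0.0385] depth [ 0.621 -0.101  0.049] zmax 0.057
red 132 [375.7 208.1] [ 0.5849 -0.1454  0.0385] depth [ 0.584 -0.144  0.049] zmax 1.046
red 386 [377.8 327.9] [ 0.3363 -0.1526  0.0385] depth [ 0.337 -0.151  0.016] zmax 1.046
red 657 [379.8 329.7] [ 0.3326 -0.1568  0.0385] depth [ 0.33  -0.16   0.016] zmax 1.046
yel 13 [345.6 178.4] [ 0.6492 -0.0814  0.027 ] depth [ 0.649 -0.082  0.029] zmax 0.031
yel 21 [248. 190.] [0.6195 0.1277 0.027 ] depth [0.623 0.131 0.006] zmax 0.01
yel 14 [382.4 194.8] [ 0.6153 -0.1607  0.027 ] depth [ 0.615 -0.16   0.029] zmax 0.032
yel 16 [342.4 207.8] [ 0.5855 -0.0755  0.027 ] depth [ 0.585 -0.075  0.029] zmax 1.046
yel 20 [239.9 212.3] [0.5709 0.1431 0.027 ] depth [0.574 0.147 0.007] zmax 0.01
yel 17 [360.1 212.2] [ 0.5768 -0.1133  0.027 ] depth [ 0.577 -0.113  0.029] zmax 0.035
turq 114 [381.4 145.6] [ 0.7268 -0.1598  0.0145] depth [ 0.724 -0.158  0.026] zmax 0.032
turq 121 [223.3 263
[... 2056 characters left out ...]
116] zmax 0.118
orange 4 [238.5 204.5] [0.5042 0.1011 0.092 ] depth [0.474 0.079 0.116] zmax 0.119
orange 6 [243.7 214.8] [0.4785 0.0733 0.092 ] depth [0.478 0.073 0.093] zmax 0.094
orange 125 [236.2 222.8] [0.4514 0.0727 0.092 ] depth [0.466 0.083 0.078] zmax 0.095
tray 2841 [345. 242.] 623 ((0.5636921525001526, -0.11735467612743378), (0.12040849775075912, 0.20955295860767365), 84.22096252441406) 0.059224929480227
bin 485 ((0.5908875465393066, 0.12597733736038208), (0.08651114255189896, 0.14168770611286163), 75.71382141113281)
handle top 180 [0.47728075 0.08779053 0.18135519] [ 0.45878604 -0.04003998  0.150005  ] [0.49027816 0.10160728 1.04630105]
table [ 0.40569906  0.16951264 -0.00060887]
```

View pics/c1.png

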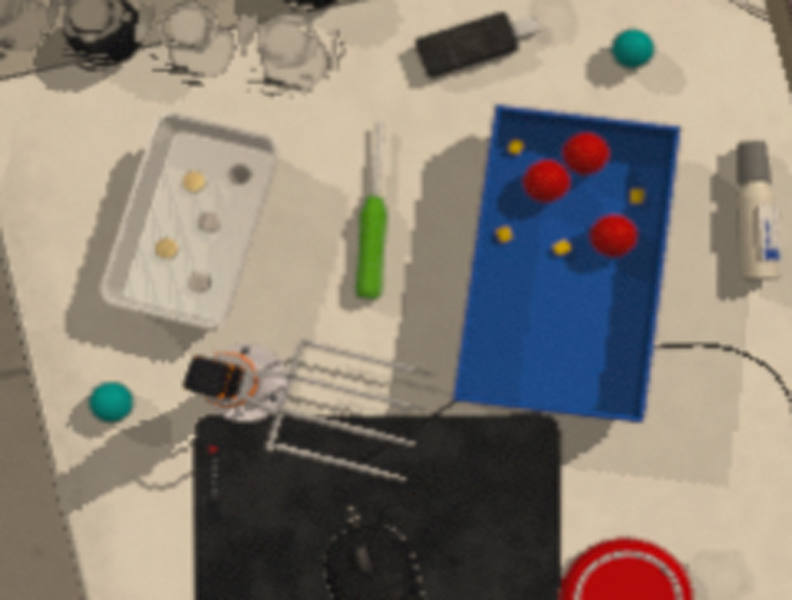

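The red balls at top pixels (367,180), (355,190) and (376,208), inside the blue tray, are the knobs. These could be mistaken for them:
- turquoise balls at (381,146) and (223,264)
- red button at (380,329)

The chips are the four yellow bits in the tray at (346,178), (382,195), (342,208) and (360,212). The yellow bits in the bin at (248,190) and (240,212) are fittings. The scoop grip is at about (255,256). The close crop confirms these choices.

```bash
cat >> h.py <<'E'
def pose(s): return np.array(s["ee_pos"]),Rn.from_euler("xyz",s["tcp_rot"])
def delta(p,R,p1,R1):
    return np.r_[R.inv().apply(np.array(p1)-p),np.degrees((R.inv()*R1).as_rotvec())].round(4)
def down(yaw_deg): return Rn.from_euler("xyz",[180,0,yaw_deg],degrees=True)
E
python3 - <<'E'
from h import *
from plant import sense
a=pickle.load(open("a.pkl","rb"))
p,d,c=a["top"];h=hsv(p)
sub=np.zeros(p.shape[:2],bool);sub[242:270,238:272]=1
m=(h[...,2]<60)&sub
for A,ce,mm in blobs(m,15): print("dark",A,ce,pts(ce,c,.183)[0])
# tine direction: bright-ish pixels in depth cloud at z .01-.04? use crop endpoints
f=lambda x,y:(190+x/3.3,130+y/3)
for z,q in [(.02,[(300,345),(430,375),(275,445),(405,480),(290,415),(415,443)])]:
    W=pts([f(*k) for k in q],c,z);print(W.round(4))
    for i in range(0,6,2): v=W[i+1]-W[i];print(np.degrees(np.arctan2(v[1],v[0])),np.hypot(*v[:2]))
# tray corners (rim z .056), bin corners (z .04)
W=pts([f(*k) for k in [(497,106),(679,128),(642,420),(455,402)]],c,.056);print("tray",W.round(4),W.mean(0));v=(W[0]-W[3]+W[1]-W[2]);print(np.degrees(np.arctan2(v[1],v[0])))
W=pts([f(*k) for k in [(165,115),(275,148),(215,328),(103,293)]],c,.04);print("bin",W.round(4),W.mean(0));v=(W[0]-W[3]+W[1]-W[2]);print(np.degrees(np.arctan2(v[1],v[0])))
P,R=pose(sense());print(delta(P,R,[.472,.085,.28],down(77)))
E
```

```text
dark 150 [253.98666667 255.78666667] [0.4760754  0.08634455 0.183     ]
[[ 0.5037  0.0535  0.02  ]
 [ 0.4844 -0.0307  0.02  ]
 [ 0.4329  0.0674  0.02  ]
 [ 0.4105 -0.0164  0.02  ]
 [ 0.4542  0.0584  0.02  ]
 [ 0.4365 -0.0222  0.02  ]]
-102.87753431481279 0.08642694714036514
-104.95416023268902 0.08677309794968578
-102.37815494604004 0.08255104601128799
tray [[ 0.6713 -0.0693  0.056 ]
 [ 0.6584 -0.1854  0.056 ]
 [ 0.4555 -0.1629  0.056 ]
 [ 0.4655 -0.0469  0.056 ]] [ 0.56268586 -0.11613899  0.056     ]
-6.261194272067932
bin [[0.6639 0.1449 0.04  ]
 [0.6415 0.0725 0.04  ]
 [0.5133 0.1061 0.04  ]
 [0.536  0.179  0.04  ]] [0.58866915 0.12563662 0.04      ]
-14.815582462870276
[-0.3878  0.4172 -0.049  -0.0163  0.1168 -6.3523]
```

>>> {"fn": "play_rows", "kwargs": {
  "deltas": [
    [-0.388,0.417,-0.05,0,0.12,-6.4,100],
    [-0.388,0.417,-0.05,0,0.12,-6.4,100],
    [-0.388,0.417,-0.05,0,0.12,-6.4,100],
    [-0.388,0.417,-0.05,0,0.12,-6.4,100],
    [-0.388,0.417,-0.05,0,0.12,-6.4,100],
    [-0.388,0.417,-0.05,0,0.12,-6.4,100],
    [-0.388,0.417,-0.05,0,0.12,-6.4,100],
    [-0.388,0.417,-0.05,0,0.12,-6.4,100],
    [-0.388,0.417,-0.05,0,0.12,-6.4,100],
    [-0.388,0.417,-0.05,0,0.12,-6.4,100],
    [-0.388,0.417,-0.05,0,0.12,-6.4,100],
    [-0.388,0.417,-0.05,0,0.12,-6.4,100]
  ]
}}

```text
clock: 1.3
ee_pos: [0.4735, 0.082, 0.2814]
tcp_rot: [3.14, -0.001, 1.341]
force: [0.7, 0.7, -0.8]
width: 0.0854
```

>>> {"fn": "play_rows", "kwargs": {
  "deltas": [
    [0,0,0,0,0,0,100],
    [0,0,0,0,0,0,100],
    [0,0,0,0,0,0,100]
  ]
}}

```text
clock: 1.6
ee_pos: [0.4711, 0.0862, 0.2808]
tcp_rot: [-3.14, -0.002, 1.346]
force: [-0.7, 0.4, -0.4]
width: 0.0857
```

Run:
```python
from h import *
from plant import *
s=sense();c=camera_params("wrist");p,d=snapshot("wrist");print(s["clock"],s["ee_pos"],s["tcp_rot"],"cam",-c["R"].T@c["t"],c["R"][2])
pickle.dump((p,d,c,s),open("w1.pkl","wb"));cv2.imwrite("pics/w1.png",p[:,:,::-1])
P=cloud(d,c);Q=P[(P[...,2]>.176)&(P[...,2]<.19)&(np.abs(P[...,0]-.475)<.05)&(np.abs(P[...,1]-.085)<.05)]
print("top face",len(Q),Q.mean(0) if len(Q) else 0, cv2.minAreaRect(Q[:,:2].astype(np.float32)) if len(Q) else 0)
for z0,z1 in [(.085,.1),(.015,.03)]:
    Q=P[(P[...,2]>z0)&(P[...,2]<z1)&(np.abs(P[...,0]-.465)<.08)&(np.abs(P[...,1]-.03)<.13)]
    print(z0,len(Q),cv2.minAreaRect(Q[:,:2].astype(np.float32)) if len(Q)>5 else 0)
```

```text
1.6 [0.47110211 0.08621152 0.2808445 ] [-3.14033699e+00 -2.09388735e-03  1.34583336e+00] cam [0.40581053 0.10072963 0.4245804 ] [ 0.25689994 -0.05627208 -0.96479836]
top face 697 [0.47562074 0.09082483 0.18253923] ((0.47641226649284363, 0.09087579697370529), (0.02129886858165264, 0.021194305270910263), 76.96961975097656)
0.085 147 ((0.4691658318042755, 0.08158228546380997), (0.05455387011170387, 0.027186475694179535), 89.3694839477539)
0.015 2305 ((0.47817766666412354, 0.029492564499378204), (0.13337257504463196, 0.2588626742362976), 0.015080531127750874)
```

View pics/w1.png

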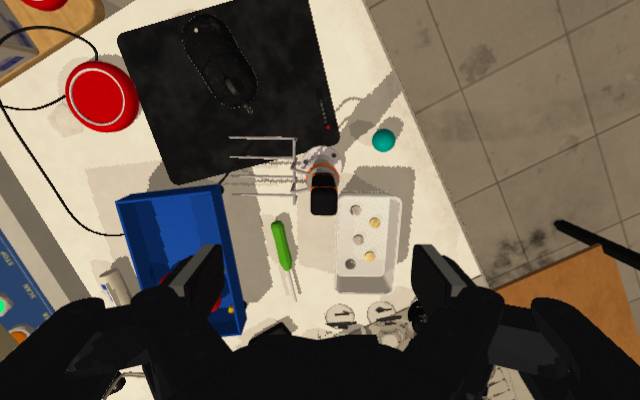

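The wrist view shows the grip top at about (323,190) with the tines extending left. The scoop yaw is 77° modulo 180, and the top face measures 21.3 mm, which matches the 22 mm given. Next I descend onto the grip.

>>> {"fn": "play_rows", "kwargs": {
  "deltas": [
    [0.004,0.004,0.04,0,0,0,100],
    [0.004,0.004,0.08,0,0,0,100],
    [0.004,0.004,0.12,0,0,0,100],
    [0.004,0.004,0.15,0,0,0,100],
    [0.004,0.004,0.159,0,0,0,100],
    [0.004,0.004,0.159,0,0,0,100],
    [0.004,0.004,0.159,0,0,0,100]
  ],
  "force": 40
}}

```text
clock: 2.35
ee_pos: [0.478, 0.0893, 0.1238]
tcp_rot: [3.139, -0.003, 1.346]
force: [0.7, -0.1, 0.3]
width: 0.0852
```

Run:
```python
from h import *
from plant import *
for i in range(2):
    s=sense();c=camera_params("wrist");p,d=snapshot("wrist");print(s["ee_pos"],s["tcp_rot"],s["force"])
    P=cloud(d,c);Q=P[(P[...,2]>.176)&(P[...,2]<.19)&(np.abs(P[...,0]-.475)<.03)&(np.abs(P[...,1]-.085)<.03)]
    print("top face",len(Q),Q.mean(0), cv2.minAreaRect(Q[:,:2].astype(np.float32)))
cv2.imwrite("pics/w2.png",p[:,:,::-1])
```

```text
[0.47796066 0.08930947 0.12377123] [ 3.13924332e+00 -2.78088774e-03  1.34570580e+00] [ 0.67045101 -0.13641481  0.34958782]
top face 3359 [0.47180862 0.09140368 0.18209007] ((0.4705817401409149, 0.0776965469121933), (0.0497446246445179, 0.01683654449880123), 77.20256805419922)
[0.4785493  0.0891953  0.12429402] [ 3.13797199e+00 -3.12288043e-03  1.34543774e+00] [ 0.1735236  -0.09737064  0.3070119 ]
top face 3493 [0.47224478 0.0912674  0.1821669 ] ((0.47056764364242554, 0.07768123596906662), (0.0498930923640728, 0.01750885508954525), 75.10424041748047)
```

View pics/w2.png

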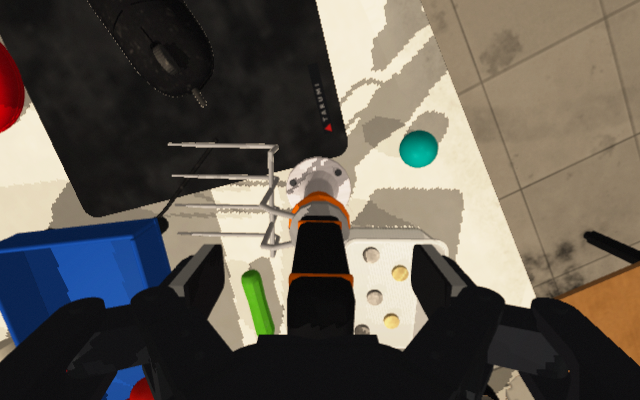

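The handle sits midway between the fingers at about column 320, so I close.

>>> {"fn": "play_rows", "kwargs": {
  "deltas": [
    [0,0,0,0,0,0,20],
    [0,0,0,0,0,0,15],
    [0,0,0,0,0,0,15],
    [0,0,0,0,0,0,10],
    [0,0,0,0,0,0,10],
    [0,0,0,0,0,0,5],
    [0,0,0,0,0,0,0],
    [0,0,0,0,0,0,0],
    [0,0,0,0,0,0,0]
  ],
  "force": 80
}}

```text
clock: 3.35
ee_pos: [0.4774, 0.0898, 0.1228]
tcp_rot: [3.141, -0.005, 1.345]
force: [0.1, 4.9, 2.7]
width: 0.0213
```

>>> {"fn": "play_rows", "kwargs": {
  "deltas": [
    [0,0,-0.005,0,0,0,0],
    [0,0,-0.015,0,0,0,0],
    [0,0,-0.03,0,0,0,0],
    [0,0,-0.06,0,0,0,0],
    [0,0,-0.09,0,0,0,0],
    [0,0,-0.13,0,0,0,0],
    [0,0,-0.13,0,0,0,0],
    [0,0,-0.13,0,0,0,0]
  ]
}}

```text
clock: 4.15
ee_pos: [0.477, 0.0877, 0.2534]
tcp_rot: [3.14, -0.001, 1.344]
force: [-1.3, 0.8, -3.0]
width: 0.0213
```

```bash
cat >> h.py <<'E'
HOME=np.array([.4778,.0895,.1235]); YH=77.0
L=.1055; TY=-.0013      # scoop origin in tool: [0,TY,L]
TR=np.array([.5630,-.1160]); TA=-6.2
def tray(x,y,z=0):
    a=np.radians(TA);return np.array([TR[0]+x*np.cos(a)-y*np.sin(a),TR[1]+x*np.sin(a)+y*np.cos(a),z])
def tcp_for(o,yaw,pitch=0,nose=0):
    """scoop point (nose,0,0) at o, scoop yaw deg, pitch = nose-up deg -> tcp pos,R"""
    Rs=Rn.from_euler("z",yaw,degrees=True)*Rn.from_euler("y",-pitch,degrees=True)
    Rt=Rs*Rn.from_matrix(np.diag([-1.,1,-1]))   # tool axes in scoop
    return np.array(o)-Rs.apply([nose,0,0])-Rt.apply([0,TY,L]),Rt
E
python3 - <<'E'
from h import *
from plant import *
print(sense()["ee_pos"],sense()["tcp_rot"],sense()["width"])
a=pickle.load(open("a.pkl","rb"))
for n in a:
    P=cloud(a[n][1],a[n][2]).reshape(-1,3);P=P[(P[:,2]>.08)&(P[:,2]<.5)&(P[:,1]<-.1)]
    for x in np.arange(.2,.9,.1):
        Q=P[abs(P[:,0]-x)<.05]
        print(n,x.round(1),len(Q),np.percentile(Q[:,1],99.5).round(3) if len(Q) else "")
K=[(.6434,-.1266),(.6228,-.1016),(.5849,-.1454),(.648,-.127),(.628,-.102),(.589,-.146)];C=[(.6492,-.0814),(.6153,-.1607),(.5855,-.0755),(.5768,-.1133)]
al=np.radians(TA);M=np.array([[np.cos(al),np.sin(al)],[-np.sin(al),np.cos(al)]])
for k in K+C: print((M@(np.array(k)-TR)).round(4))
p0=HOME+[0,0,.13];R0=down(YH)
p1,R1=tcp_for(tray(-.121,-.003,.12),TA);print(p1,delta(p0,R0,p0,R1),delta(p0,R1,p1,R1))
E
```

```text
[0.47704104 0.08766665 0.25338844] [ 3.13951234e+00 -5.61921994e-04  1.34424004e+00] 0.02128186965997131
scene 0.2 10624 -0.342
scene 0.3 6114 -0.318
scene 0.4 7651 -0.294
scene 0.5 8101 -0.27
scene 0.6 6689 -0.246
scene 0.7 4784 -0.221
scene 0.8 2999 -0.108
top 0.2 1007 -0.34
top 0.3 7131 -0.317
top 0.4 9186 -0.292
top 0.5 10080 -0.268
top 0.6 10463 -0.243
top 0.7 11041 -0.219
top 0.8 8114 -0.106
[ 0.0811 -0.0019]
[0.0579 0.0208]
[ 0.0249 -0.0269]
[ 0.0857 -0.0018]
[0.0631 0.0209]
[ 0.0291 -0.027 ]
[0.082  0.0437]
[ 0.0568 -0.0388]
[0.018  0.0427]
[0.0134 0.0042]
[ 0.44252413 -0.10462213  0.2255    ] [  0.    0.    0.    0.    0.  -96.8] [ 0.0141 -0.1968  0.028   0.      0.      0.    ]
```

>>> {"fn": "play_rows", "kwargs": {
  "deltas": [
    [0,0,0,0,0,-8,0],
    [0,0,0,0,0,-16,0],
    [0,0,0,0,0,-24,0],
    [0,0,0,0,0,-32,0],
    [0,0,0,0,0,-40,0],
    [0,0,0,0,0,-48,0],
    [0,0,0,0,0,-56,0],
    [0,0,0,0,0,-64,0],
    [0,0,0,0,0,-72,0],
    [0,0,0,0,0,-80,0],
    [0,0,0,0,0,-88,0],
    [0,0,0,0,0,-96,0]
  ]
}}

```text
clock: 5.35
ee_pos: [0.4748, 0.0878, 0.2499]
tcp_rot: [-3.141, -0.005, 3.026]
force: [-0.3, 0.0, -2.0]
width: 0.0208
```

>>> {"fn": "play_rows", "kwargs": {
  "deltas": [
    [0.002,-0.03,0,0,0,-0.8,0],
    [0.005,-0.07,0,0,0,-0.8,0],
    [0.008,-0.11,0.01,0,0,-0.8,0],
    [0.011,-0.15,0.02,0,0,-0.8,0],
    [0.014,-0.18,0.028,0,0,-0.8,0],
    [0.014,-0.197,0.028,0,0,-0.8,0],
    [0.014,-0.197,0.028,0,0,-0.8,0],
    [0.014,-0.197,0.028,0,0,-0.8,0]
  ]
}}

```text
clock: 6.15
ee_pos: [0.4377, -0.1051, 0.2225]
tcp_rot: [3.139, -0.003, 3.033]
force: [-0.6, -0.6, -1.6]
width: 0.0215
```

Run:
```python
from h import *
from plant import *
a={}
s=sense();print(s["clock"],s["ee_pos"],s["tcp_rot"],s["force"])
for n in ["scene","top","wrist"]:
    c=camera_params(n);p,d=snapshot(n);a[n]=(p,d,c)
pickle.dump(a,open("b.pkl","wb"))
o=np.zeros((400,800,3),np.uint8)
A=cv2.resize(a["top"][0][150:290,270:430],(400,350),interpolation=cv2.INTER_CUBIC)
B=a["wrist"][0]
o=np.zeros((350+250,800,3),np.uint8);o[:350,:400]=A
o[:350,400:]=cv2.resize(a["scene"][0][160:300,260:420],(400,350),interpolation=cv2.INTER_CUBIC)
o[350:,:400]=cv2.resize(B,(400,250))
cv2.imwrite("pics/m1.png",o[:,:,::-1])
```

```text
6.15 [ 0.43765969 -0.10512198  0.22245164] [ 3.13879373 -0.00315637  3.03304596] [-0.64310429 -0.60667578 -1.55775689]
```

View pics/m1.png

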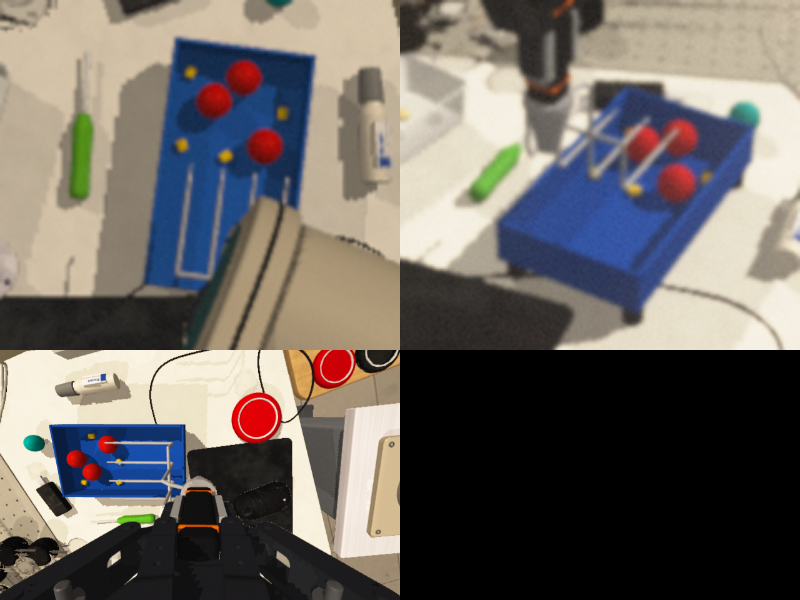

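Run:
```python
from h import *
b=pickle.load(open("b.pkl","rb"));p,d,c=b["top"]
al=np.radians(TA);M=np.array([[np.cos(al),np.sin(al)],[-np.sin(al),np.cos(al)]])
h=hsv(p);P=cloud(d,c)
# tine pixels: desaturated bright over blue tray
m=(h[...,1]<110)&(h[...,2]>90)
m[:215]=0;m[262:]=0;m[:,:330]=0;m[:,392:]=0
pp=np.argwhere(m)[:,::-1]
W=pts(pp,c,.120); T=(M@(W[:,:2]-TR).T).T
for lo in (-.10,-.08,-.06,-.04,-.025,-.01):
    s=T[(T[:,0]>lo)&(T[:,0]<lo+.015),1]
    print(lo,np.histogram(s,bins=np.arange(-.06,.062,.004))[0])
for i,y in enumerate((.034,.009,-.016,-.041)):
    q=T[abs(T[:,1]-y)<.007]
    for lo in (-.09,-.07,-.05,-.03,-.015): 
        qq=q[(q[:,0]>lo)&(q[:,0]<lo+.015)]
        if len(qq)>3: print(y,lo,qq[:,1].mean().round(4),end=" | ")
    print("max x",np.sort(q[:,0])[-4:].round(4))
# wrist camera: knobs, chips, tips rays
p,d,c=b["wrist"];h=hsv(p);H,S,V=h[...,0],h[...,1],h[...,2]
for nm,m,z in [("red",((H<6)|(H>174))&(S>150)&(V>80),.0385),("yel",(H>17)&(H<32)&(S>110)&(V>100),.027)]:
    for A,ce,mm in blobs(m,10):
        X=pts(ce,c,z)[0]
        if .4<X[0]<.75 and -.2<X[1]<-.03: print("wrist",nm,A,ce.round(0),X.round(4),(M@(X[:2]-TR)).round(4))
m=(H>100)&(H<125)&(S>130);P=cloud(d,c)
for A,ce,mm in blobs(m,800):
    Q=P[mm]; Q=Q[(Q[:,2]>.048)&(Q[:,2]<.065)]
    if len(Q)>50: print("tray",cv2.minAreaRect(Q[:,:2].astype(np.float32)))
Q=P[(P[...,2]>.105)&(P[...,2]<.13)&(P[...,0]>.46)&(P[...,1]<-.03)&(P[...,1]>-.19)]
print(len(Q)); T=(M@(Q[:,:2]-TR).T).T; print(Q[:,2].mean())
for y in (.034,.009,-.016,-.041):
    q=T[abs(T[:,1]-y)<.009]; 
    if len(q): print(y,len(q),q[:,1].mean(),np.sort(q[:,0])[-4:])
```

```text
-0.1 [ 0  0  2  2  2  2  5  3  2  5  6  6  6  7  6  0  0  7  9  6  6  5  6 10
  5  0  0  0  0  0]
-0.08 [15 17 16 16 16 16 15  6 16 17 16 16 16 11  0  1  0 15  7  0  0  0  0 12
 11  0  0  0  0  0]
-0.06 [ 8 17 15 16 17 16  5 16 17 17 15 17 12  0  2  2  0 14  6  0  0  0  0 13
 10  0  0  0  0  0]
-0.04 [ 0 14 13 10 14  5 13 17 16 15 14 16  2  0  0  0  0 14  6  0  0  0  0 12
  9  0  0  0  0  0]
-0.025 [ 0  8  9  0  8 12  0  0  2  1  3 15  0  0  0  0  0 14  2  0  0  0  0 10
  9  0  0  0  0  0]
-0.01 [ 0  1 10  0  1  1  0  0  0  0  0  2  0  0  0  0  0  2  1  0  0  0  0  1
  0  0  0  0  0  0]
0.034 -0.09 0.0355 | 0.034 -0.07 0.0358 | 0.034 -0.05 0.0356 | 0.034 -0.03 0.0357 | 0.034 -0.015 0.0361 | max x [-0.0128 -0.0111 -0.0108 -0.0089]
0.009 -0.09 0.0114 | 0.009 -0.07 0.0104 | 0.009 -0.05 0.0108 | 0.009 -0.03 0.0107 | 0.009 -0.015 0.0107 | max x [-0.0115 -0.0098 -0.0095 -0.0035]
-0.016 -0.09 -0.0161 | -0.016 -0.07 -0.016 | -0.016 -0.05 -0.0164 | -0.016 -0.03 -0.0162 | -0.016 -0.015 -0.0143 | max x [-0.0104 -0.0101 -0.0085 -0.0082]
-0.041 -0.09 -0.0407 | -0.041 -0.07 -0.0411 | -0.041 -0.05 
[... 334 characters left out ...]
616  -0.1618  0.027 ] [ 0.0576 -0.0398]
wrist yel 26 [190. 176.] [ 0.5782 -0.1157  0.027 ] [0.0151 0.0019]
wrist yel 66 [134. 211.] [ 0.6504 -0.0823  0.027 ] [0.0832 0.0429]
wrist yel 39 [190. 212.] [ 0.5874 -0.074   0.027 ] [0.0197 0.0444]
tray ((0.5639238953590393, -0.11641228199005127), (0.11941936612129211, 0.208291694521904), 83.79203033447266)
1560
0.1214994734305818
0.034 349 0.03466507396975255 [-0.00857747 -0.0081772  -0.00773774 -0.00770174]
0.009 360 0.009628833097146601 [-0.00903236 -0.00874718 -0.00804724 -0.00801006]
-0.016 380 -0.01516343418203026 [-0.0092436  -0.00912555 -0.00822821 -0.00774243]
-0.041 471 -0.04007333445289461 [-0.00880002 -0.00838834 -0.00806686 -0.00737143]
```

The two views agree. The tines at y = 35, 10, -15 and -40 mm in the tray frame straddle the knobs at y = 20, -2.5 and -27 mm. The tips are at x ≈ -7 mm. Next I descend near the floor.

>>> {"fn": "play_rows", "kwargs": {
  "deltas": [
    [-0.003,0,0.03,0,0,0,0],
    [-0.003,0,0.06,0,0,0,0],
    [-0.003,0,0.08,0,0,0,0],
    [-0.003,0,0.088,0,0,0,0],
    [-0.003,0,0.088,0,0,0,0],
    [-0.003,0,0.088,0,0,0,0]
  ]
}}

```text
clock: 6.9
ee_pos: [0.443, -0.1054, 0.1369]
tcp_rot: [3.14, 0.002, 3.035]
force: [0.3, 0.2, -2.3]
width: 0.0212
```

>>> {"fn": "play_rows", "kwargs": {
  "deltas": [
    [0,0,0.002,0,0,0,0],
    [0,0,0.002,0,0,0,0]
  ]
}}

```text
clock: 7.1
ee_pos: [0.4429, -0.1058, 0.1349]
tcp_rot: [3.14, 0.002, 3.034]
force: [-0.6, -0.2, -1.8]
width: 0.0211
```

>>> {"fn": "play_rows", "kwargs": {
  "deltas": [
    [0,0,0.001,0,0,0,0],
    [0,0,0.001,0,0,0,0]
  ]
}}

```text
clock: 7.3
ee_pos: [0.4423, -0.1056, 0.1332]
tcp_rot: [3.14, 0.001, 3.034]
force: [0.3, 0.3, -1.7]
width: 0.0212
```

>>> {"fn": "play_rows", "kwargs": {
  "deltas": [
    [0,0,0.001,0,0,0,0],
    [0,0,0.001,0,0,0,0]
  ]
}}

```text
clock: 7.5
ee_pos: [0.442, -0.1054, 0.1318]
tcp_rot: [3.139, 0.0, 3.034]
force: [-0.6, 0.2, -1.6]
width: 0.0211
```

>>> {"fn": "play_rows", "kwargs": {
  "deltas": [
    [0,0,0.001,0,0,0,0],
    [0,0,0.001,0,0,0,0]
  ]
}}

```text
clock: 7.7
ee_pos: [0.442, -0.1054, 0.1307]
tcp_rot: [3.139, 0.0, 3.034]
force: [0.1, 0.7, -1.4]
width: 0.0213
```

>>> {"fn": "play_rows", "kwargs": {
  "deltas": [
    [0,0,0.001,0,0,0,0],
    [0,0,0.001,0,0,0,0]
  ]
}}

```text
clock: 7.9
ee_pos: [0.4421, -0.1055, 0.1298]
tcp_rot: [3.14, 0.0, 3.034]
force: [0.5, 0.1, -2.0]
width: 0.0213
```

>>> {"fn": "play_rows", "kwargs": {
  "deltas": [
    [0,0,0.001,0,0,0,0],
    [0,0,0.001,0,0,0,0]
  ]
}}

```text
clock: 8.1
ee_pos: [0.4422, -0.1056, 0.1295]
tcp_rot: [3.14, 0.001, 3.034]
force: [-2.0, -0.4, 3.5]
width: 0.0212
```

Run:
```python
from h import *
from plant import *
a={}
s=sense();print(s["clock"],s["ee_pos"],s["tcp_rot"],s["force"],s["torque"])
for n in ["scene","wrist"]:
    c=camera_params(n);p,d=snapshot(n);a[n]=(p,d,c)
pickle.dump(a,open("b2.pkl","wb"))
p,d,c=a["wrist"];P=cloud(d,c)
al=np.radians(TA);M=np.array([[np.cos(al),np.sin(al)],[-np.sin(al),np.cos(al)]])
h=hsv(p);m=(h[...,1]<110)&(h[...,2]>60)
Q=P[m&(P[...,2]>.02)&(P[...,2]<.035)&(P[...,0]>.46)&(P[...,1]<-.05)&(P[...,1]>-.18)]
T=(M@(Q[:,:2]-TR).T).T; print(len(Q),np.median(Q[:,2]))
for y in (.034,.009,-.016,-.041):
    k=abs(T[:,1]-y)<.009;q=T[k]
    if len(q): print(y,len(q),q[:,1].mean(),np.sort(q[:,0])[-4:],np.median(Q[k][:,2]))
```

```text
8.1 [ 0.44218738 -0.10555088  0.12950073] [3.13971415e+00 6.18443455e-04 3.03424475e+00] [-1.99109849 -0.40523491  3.45670781] [0.06972102 0.23631113 0.07051479]
1950 0.027673033001975385
0.034 402 0.03474291167486063 [0.02559015 0.08467306 0.08474638 0.08838379] 0.027815388237146493
0.009 414 0.009328003103670062 [0.01963139 0.01991582 0.02067422 0.02189481] 0.027702175881060588
-0.016 462 -0.015345278166736425 [-0.00423492 -0.00346978 -0.0033679  -0.001973  ] 0.027860463257368358
-0.041 548 -0.04012119843597021 [0.06293521 0.06391758 0.06446712 0.06631779] 0.027724011547702442
```

>>> {"fn": "play_rows", "kwargs": {
  "deltas": [
    [0,0,-0.0007,0,0,0,0],
    [-0.004,0,-0.0007,0,0,0,0],
    [-0.008,0,-0.0007,0,0,0,0],
    [-0.012,0,-0.0007,0,0,0,0],
    [-0.016,0,-0.0007,0,0,0,0],
    [-0.02,0,-0.0007,0,0,0,0],
    [-0.024,0,-0.0007,0,0,0,0],
    [-0.028,0,-0.0007,0,0,0,0],
    [-0.032,0,-0.0007,0,0,0,0],
    [-0.036,0,-0.0007,0,0,0,0],
    [-0.04,0,-0.0007,0,0,0,0],
    [-0.045,0,-0.0007,0,0,0,0]
  ]
}}

```text
clock: 9.4
ee_pos: [0.4871, -0.1103, 0.1296]
tcp_rot: [3.14, 0.0, 3.034]
force: [-1.2, 0.3, 1.1]
width: 0.0212
```

```bash
cat > look.py <<'E'
import sys
from h import *
from plant import *
al=np.radians(TA);M=np.array([[np.cos(al),np.sin(al)],[-np.sin(al),np.cos(al)]])
s=sense();print(s["clock"],s["ee_pos"].round(4),s["tcp_rot"].round(4),s["force"].round(1))
for n in sys.argv[1:]:
    c=camera_params(n);p,d=snapshot(n);P=cloud(d,c);h=hsv(p);H,S,V=h[...,0],h[...,1],h[...,2]
    pickle.dump((p,d,c),open(f"last_{n}.pkl","wb"))
    for nm,m,z in [("red",((H<6)|(H>174))&(S>150)&(V>80),.0385),("yel",(H>17)&(H<32)&(S>110)&(V>100),.027)]:
        for A,ce,mm in blobs(m,5):
            X=pts(ce,c,z)[0];D=np.median(P[mm],0)
            if .4<X[0]<.75 and -.2<X[1]<.2: print(n,nm,A,ce.round(0),X.round(4),"tray",(M@(X[:2]-TR)).round(4),"dep",D.round(3),(M@(D[:2]-TR)).round(3))
E
python3 look.py wrist top
```

```text
9.4 [ 0.4871 -0.1103  0.1296] [3.1395e+00 2.0000e-04 3.0342e+00] [-1.2  0.3  1.1]
wrist red 1294 [183. 168.] [ 0.5856 -0.1455  0.0385] tray [ 0.0257 -0.0269] dep [ 0.58  -0.147  0.05 ] [ 0.02  -0.029]
wrist red 1337 [114. 199.] [ 0.6444 -0.1271  0.0385] tray [ 0.0821 -0.0023] dep [ 0.636 -0.13   0.049] [ 0.074 -0.006]
wrist red 1214 [148. 227.] [ 0.6239 -0.1019  0.0385] tray [0.059  0.0206] dep [ 0.617 -0.106  0.05 ] [0.052 0.016]
wrist yel 148 [146. 149.] [ 0.6161 -0.1618  0.027 ] tray [ 0.0577 -0.0398] dep [ 0.614 -0.162  0.031] [ 0.056 -0.04 ]
wrist yel 123 [204. 202.] [ 0.5792 -0.1146  0.027 ] tray [0.016  0.0032] dep [ 0.578 -0.116  0.031] [0.015 0.002]
wrist yel 128 [130. 247.] [ 0.6503 -0.0819  0.027 ] tray [0.0831 0.0433] dep [ 0.648 -0.083  0.031] [0.081 0.042]
wrist yel 120 [206. 246.] [ 0.5864 -0.0754  0.027 ] tray [0.0188 0.0429] dep [ 0.585 -0.077  0.031] [0.017 0.041]
top red 129 [367. 180.] [ 0.6435 -0.1266  0.0385] tray [ 0.0812 -0.0019] dep [ 0.642 -0.126  0.049] [ 0.079 -0.001]
top red 128 [355. 190.] [ 0.6229 -0.1018  0.0385] tray [0.058  0.0206] dep [ 0.621 -0.101  0.05 ] [0.056 0.021]
top yel 13 [346. 178.] [ 0.6492 -0.0814  0.027 ] tray [0.0819 0.0437] dep [ 0.65  -0.082  0.027] [0.083 0.043]
top yel 21 [248. 190.] [0.6195 0.1277 0.027 ] tray [0.0298 0.2484] dep [0.622 0.131 0.007] [0.032 0.252]
top yel 10 [382. 195.] [ 0.6157 -0.1606  0.027 ] tray [ 0.0572 -0.0387] dep [ 0.616 -0.16   0.029] [ 0.057 -0.038]
top yel 15 [342. 208.] [ 0.5858 -0.0756  0.027 ] tray [0.0183 0.0427] dep [ 0.585 -0.075  0.029] [0.017 0.043]
top yel 19 [240. 212.] [0.5707 0.1433 0.027 ] tray [-0.0203  0.2586] dep [0.573 0.147 0.006] [-0.018  0.262]
```

Nothing was disturbed: the knobs still lie in the gaps. I continue to tips ≈ 87 mm.

>>> {"fn": "play_rows", "kwargs": {
  "deltas": [
    [-0.004,0,0,0,0,0,0],
    [-0.008,0,0,0,0,0,0],
    [-0.012,0,0,0,0,0,0],
    [-0.016,0,0,0,0,0,0],
    [-0.02,0,0,0,0,0,0],
    [-0.024,0,0,0,0,0,0],
    [-0.028,0,0,0,0,0,0],
    [-0.032,0,0,0,0,0,0],
    [-0.036,0,0,0,0,0,0],
    [-0.04,0,0,0,0,0,0],
    [-0.044,0,0,0,0,0,0],
    [-0.046,0,0,0,0,0,0]
  ]
}}

```text
clock: 10.7
ee_pos: [0.5331, -0.1153, 0.1296]
tcp_rot: [3.14, 0.001, 3.034]
force: [-1.4, -0.3, 2.2]
width: 0.0215
```

```bash
python3 look.py wrist
python3 - <<'E'
from h import *
p,d,c=pickle.load(open("last_wrist.pkl","rb"))
cv2.imwrite("pics/w3.png",cv2.resize(p[100:300,60:310],(750,600),interpolation=cv2.INTER_CUBIC)[:,:,::-1])
E
```

```text
10.7 [ 0.5331 -0.1153  0.1296] [3.1396e+00 6.0000e-04 3.0342e+00] [-1.4 -0.3  2.2]
wrist red 1227 [244. 168.] [ 0.5853 -0.1455  0.0385] tray [ 0.0253 -0.0269] dep [ 0.582 -0.147  0.05 ] [ 0.022 -0.029]
wrist red 1236 [174. 199.] [ 0.6439 -0.1271  0.0385] tray [ 0.0817 -0.0023] dep [ 0.638 -0.13   0.05 ] [ 0.076 -0.006]
wrist red 1138 [206. 227.] [ 0.6234 -0.1019  0.0385] tray [0.0585 0.0206] dep [ 0.618 -0.106  0.05 ] [0.054 0.016]
wrist yel 135 [159. 148.] [ 0.6521 -0.166   0.027 ] tray [ 0.094  -0.0401] dep [ 0.65  -0.166  0.031] [ 0.092 -0.04 ]
wrist yel 54 [259. 200.] [ 0.5803 -0.1163  0.027 ] tray [0.0173 0.0016] dep [ 0.58  -0.118  0.031] [ 0.017 -0.   ]
wrist yel 8 [266. 206.] [ 0.5757 -0.1106  0.027 ] tray [0.012  0.0067] dep [ 0.575 -0.112  0.03 ] [0.011 0.005]
wrist yel 116 [185. 247.] [ 0.6499 -0.0819  0.027 ] tray [0.0827 0.0432] dep [ 0.648 -0.083  0.031] [0.081 0.042]
wrist yel 62 [258. 246.] [ 0.5882 -0.0756  0.027 ] tray [0.0207 0.0429] dep [ 0.588 -0.078  0.031] [0.02  0.041]
```

View pics/w3.png

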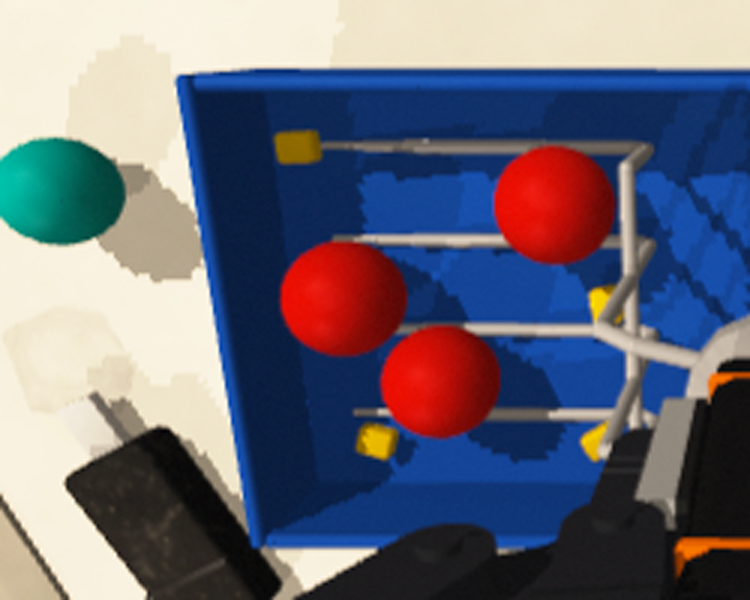

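All three knobs lie between the tines, and the chips are on the floor clear of the rails. One chip sits ahead of the tip at (298,147). I tilt the nose up gently about the heel so the knobs roll back.

>>> {"fn": "play_rows", "kwargs": {
  "deltas": [
    [0.0018,0,-0.0005,0,-1,0,0],
    [0.0037,0,-0.0005,0,-2,0,0],
    [0.0055,0,-0.0005,0,-3,0,0],
    [0.0073,0,0.0004,0,-4,0,0],
    [0.0073,0,0.0004,0,-4,0,0],
    [0.0073,0,0.0004,0,-4,0,0],
    [0.0073,0,0.0004,0,-4,0,0],
    [0.0109,0,0.0018,0,-6,0,0],
    [0.0144,0,0.0033,0,-8,0,0],
    [0.0178,0,0.005,0,-10,0,0],
    [0.0212,0,0.0067,0,-12,0,0],
    [0.0212,0,0.0067,0,-12,0,0]
  ]
}}

```text
clock: 11.95
ee_pos: [0.5095, -0.1123, 0.122]
tcp_rot: [3.139, 0.207, 3.033]
force: [-0.5, -0.7, -3.8]
width: 0.0213
```

```bash
python3 look.py wrist top
```

```text
11.95 [ 0.5095 -0.1123  0.122 ] [3.1389 0.2071 3.0333] [-0.5 -0.7 -3.8]
wrist red 1207 [246. 167.] [ 0.5803 -0.1442  0.0385] tray [ 0.0202 -0.0262] dep [ 0.573 -0.147  0.053] [ 0.013 -0.029]
wrist red 1188 [176. 198.] [ 0.6482 -0.1229  0.0385] tray [0.0854 0.0023] dep [ 0.629 -0.129  0.062] [ 0.067 -0.005]
wrist red 1111 [211. 228.] [ 0.6215 -0.0949  0.0385] tray [0.0559 0.0272] dep [ 0.608 -0.102  0.059] [0.043 0.018]
wrist yel 90 [168. 144.] [ 0.6538 -0.1669  0.027 ] tray [ 0.0957 -0.0408] dep [ 0.651 -0.167  0.031] [ 0.093 -0.041]
wrist yel 98 [258. 199.] [ 0.5797 -0.1154  0.027 ] tray [0.0165 0.0024] dep [ 0.578 -0.117  0.031] [0.015 0.001]
wrist yel 15 [189. 234.] [ 0.6518 -0.0855  0.027 ] tray [0.085  0.0399] dep [ 0.649 -0.087  0.03 ] [0.083 0.038]
wrist yel 38 [191. 240.] [ 0.6517 -0.0793  0.027 ] tray [0.0842 0.0461] dep [ 0.649 -0.081  0.031] [0.082 0.044]
wrist yel 80 [257. 244.] [ 0.5877 -0.0746  0.027 ] tray [0.0201 0.0438] dep [ 0.586 -0.077  0.031] [0.019 0.042]
top red 135 [367. 182.] [ 0.6404 -0.1275  0.0385] tray [ 0.0782 -0.003 ] dep [ 0.636 -0.125  0.062] [ 0.073 
[... 192 characters left out ...]
dep [ 0.579 -0.146  0.052] [ 0.019 -0.028]
top yel 15 [346. 178.] [ 0.649 -0.082  0.027] tray [0.0818 0.0431] dep [ 0.649 -0.082  0.029] [0.082 0.043]
top yel 6 [384. 178.] [ 0.6519 -0.1652  0.027 ] tray [ 0.0937 -0.0393] dep [ 0.652 -0.165  0.03 ] [ 0.093 -0.039]
top yel 22 [248. 190.] [0.6197 0.1275 0.027 ] tray [0.03   0.2482] dep [0.623 0.131 0.006] [0.033 0.252]
top yel 13 [342. 208.] [ 0.5848 -0.0754  0.027 ] tray [0.0172 0.0427] dep [ 0.585 -0.075  0.029] [0.017 0.043]
top yel 18 [240. 212.] [0.5709 0.1431 0.027 ] tray [-0.0201  0.2584] dep [0.573 0.147 0.007] [-0.018  0.262]
top yel 19 [361. 212.] [ 0.5781 -0.1151  0.027 ] tray [0.0149 0.0025] dep [ 0.577 -0.115  0.029] [0.014 0.002]
```

>>> {"fn": "play_rows", "kwargs": {
  "deltas": [
    [-0.001,0,-0.005,0,0,0,0],
    [-0.002,0,-0.01,0,0,0,0],
    [-0.0043,0,-0.02,0,0,0,0],
    [-0.0064,0,-0.03,0,0,0,0],
    [-0.0085,0,-0.04,0,0,0,0],
    [-0.0106,0,-0.05,0,0,0,0],
    [-0.0128,0,-0.06,0,0,0,0],
    [-0.0149,0,-0.07,0,0,0,0],
    [-0.017,0,-0.08,0,0,0,0],
    [-0.0191,0,-0.09,0,0,0,0],
    [-0.0191,0,-0.09,0,-3,0,0],
    [-0.0191,0,-0.09,0,-6,0,0]
  ]
}}

```text
clock: 13.25
ee_pos: [0.5124, -0.1135, 0.2163]
tcp_rot: [3.14, 0.318, 3.034]
force: [0.1, 0.0, -2.7]
width: 0.021
```

>>> {"fn": "play_rows", "kwargs": {
  "deltas": [
    [0,0,0,0,0,0,0],
    [0,0,0,0,0,0,0],
    [0,0,0,0,0,0,0]
  ]
}}

```text
clock: 13.55
ee_pos: [0.5119, -0.1133, 0.2153]
tcp_rot: [3.14, 0.314, 3.034]
force: [0.2, 0.3, -2.6]
width: 0.0211
```

```bash
python3 look.py top wrist scene
python3 - <<'E'
from h import *
o=np.zeros((600,800,3),np.uint8)
g=lambda n:pickle.load(open(f"last_{n}.pkl","rb"))[0]
o[:300,:400]=cv2.resize(g("top")[150:290,270:430],(400,300));o[:300,400:]=cv2.resize(g("scene")[100:300,230:430],(400,300));o[300:,:480]=cv2.resize(g("wrist"),(480,300))
cv2.imwrite("pics/m2.png",o[:,:,::-1])
E
```

```text
13.55 [ 0.5119 -0.1133  0.2153] [3.1396 0.3144 3.0336] [ 0.2  0.3 -2.6]
top red 165 [373. 168.] [ 0.6698 -0.1393  0.0385] tray [ 0.1087 -0.0117] dep [ 0.642 -0.126  0.169] [ 0.08  -0.002]
top red 153 [355. 201.] [ 0.5983 -0.1015  0.0385] tray [0.0335 0.0182] dep [ 0.583 -0.095  0.151] [0.017 0.023]
top red 164 [381. 205.] [ 0.5921 -0.1571  0.0385] tray [ 0.0334 -0.0377] dep [ 0.577 -0.144  0.151] [ 0.017 -0.026]
top yel 13 [346. 178.] [ 0.6492 -0.0814  0.027 ] tray [0.0819 0.0437] dep [ 0.649 -0.082  0.028] [0.082 0.043]
top yel 6 [384. 178.] [ 0.6519 -0.1652  0.027 ] tray [ 0.0937 -0.0393] dep [ 0.652 -0.165  0.028] [ 0.093 -0.039]
top yel 22 [248. 190.] [0.6197 0.1275 0.027 ] tray [0.03   0.2482] dep [0.623 0.131 0.006] [0.033 0.252]
top yel 14 [342. 208.] [ 0.586  -0.0747  0.027 ] tray [0.0184 0.0435] dep [ 0.585 -0.075  0.03 ] [0.017 0.044]
top yel 19 [240. 212.] [0.5707 0.1433 0.027 ] tray [-0.0203  0.2586] dep [0.573 0.147 0.007] [-0.018  0.262]
wrist red 826 [255. 167.] [ 0.6427 -0.132   0.0385] tray [ 0.081  -0.0073] dep [ 0.576 -0.148  0.153] [ 0.016 -0.03 ]
wrist red 172 [2
[... 652 characters left out ...]
0.031] [0.084 0.039]
scene red 7 [353. 185.] [ 0.7368 -0.0523  0.0385] tray [0.1659 0.0821] dep [ 0.581 -0.11   0.144] [0.018 0.008]
scene red 26 [376. 189.] [ 0.7421 -0.1046  0.0385] tray [0.1768 0.0307] dep [ 0.576 -0.156  0.151] [ 0.018 -0.039]
scene red 63 [369. 193.] [ 0.722  -0.0947  0.0385] tray [0.1557 0.0384] dep [ 0.567 -0.145  0.145] [ 0.007 -0.029]
scene yel 16 [352. 212.] [ 0.6517 -0.0821  0.027 ] tray [0.0846 0.0433] dep [ 0.648 -0.084  0.03 ] [0.081 0.041]
scene yel 8 [337. 228.] [ 0.5882 -0.0746  0.027 ] tray [0.0205 0.0439] dep [ 0.583 -0.076  0.031] [0.016 0.042]
scene yel 13 [354. 235.] [ 0.5805 -0.115   0.027 ] tray [0.0173 0.0029] dep [ 0.577 -0.116  0.03 ] [0.014 0.001]
```

View pics/m2.png

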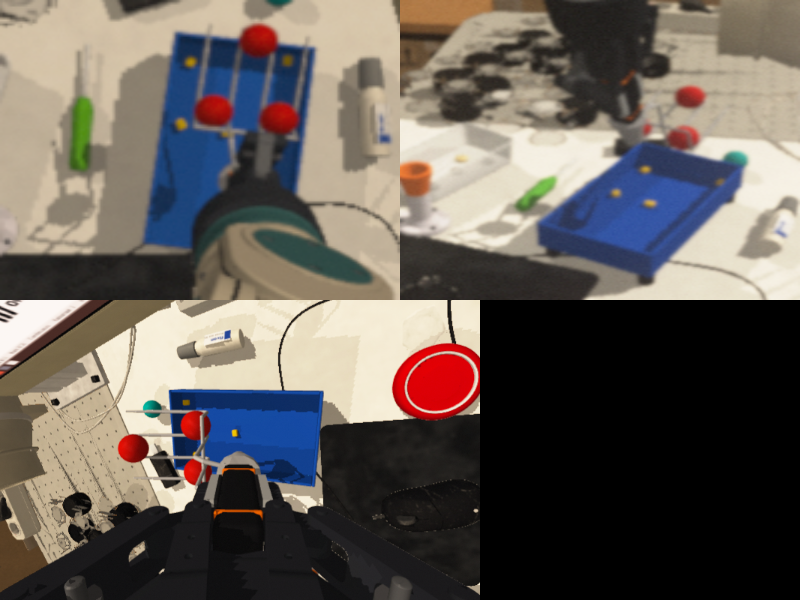

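All three knobs are on the tines, two at the back and one near the nose. All four chips are in the tray, seen in the scene view at about (642,170), (720,182), (615,193) and (650,204). Next I plan the dump.

```bash
cat >> h.py <<'E'
BC=np.array([.5900,.1265]); BA=-105.3
def dump(t,z,pitch):  # nose tip at t along nose dir from bin centre
    a=np.radians(BA);return tcp_for([BC[0]+t*np.cos(a),BC[1]+t*np.sin(a),z],BA,pitch,.119)
E
python3 - <<'E'
import h
from h import *
from plant import sense
p,d,c,s=pickle.load(open("w1.pkl","rb"));P=cloud(d,c)
sub=P[185:300,325:410].reshape(-1,3);Q=sub[(sub[:,2]>.033)&(sub[:,2]<.046)&(sub[:,0]>.5)]
print("bin",len(Q),cv2.minAreaRect(Q[:,:2].astype(np.float32)))
for n in a if (a:=pickle.load(open("b2.pkl","rb"))) else []:
    p,d,c=a[n];P=cloud(d,c).reshape(-1,3);Q=P[(P[:,2]>.034)&(P[:,2]<.045)&(abs(P[:,0]-.59)<.095)&(abs(P[:,1]-.126)<.065)]
    if len(Q)>50: print(n,len(Q),cv2.minAreaRect(Q[:,:2].astype(np.float32)))
P0,R0=pose(sense())
PA=np.array([.46,.19,.27]);print("A",delta(P0,R0,PA,R0))
_,RB=tcp_for([0,0,0],BA,18);print("B",delta(PA,R0,PA,RB))
p1,R1=dump(-.012,.11,18);print("C",p1,delta(PA,RB,p1,RB))
E
```

```text
bin 1242 ((0.5905629396438599, 0.12600305676460266), (0.08473750948905945, 0.14310239255428314), 76.5406723022461)
scene 460 ((0.6073338389396667, 0.12177059799432755), (0.0898364707827568, 0.17368845641613007), 76.57520294189453)
A [ 0.0633  0.2961 -0.0776  0.      0.      0.    ]
B [ 0.00000e+00  0.00000e+00  0.00000e+00  3.07302e+01 -8.85000e-02
  9.42674e+01]
C [0.63288703 0.27834196 0.17356344] [0.1542 0.1434 0.0513 0.     0.     0.    ]
```

>>> {"fn": "play_rows", "kwargs": {
  "deltas": [
    [0.002,0.003,-0.01,0,0,0,0],
    [0.005,0.01,-0.025,0,0,0,0],
    [0.008,0.022,-0.04,0,0,0,0],
    [0.012,0.038,-0.055,0,0,0,0],
    [0.016,0.056,-0.068,0,0,0,0],
    [0.02,0.076,-0.076,0,0,0,0],
    [0.025,0.098,-0.077,0,0,0,0],
    [0.03,0.12,-0.077,0,0,0,0],
    [0.035,0.142,-0.077,0,0,0,0],
    [0.04,0.164,-0.077,0,0,0,0],
    [0.045,0.186,-0.077,0,0,0,0],
    [0.049,0.206,-0.077,0,0,0,0]
  ]
}}

```text
clock: 14.9
ee_pos: [0.463, 0.1004, 0.2741]
tcp_rot: [3.139, 0.315, 3.034]
force: [1.0, 0.5, -2.3]
width: 0.0204
```

>>> {"fn": "play_rows", "kwargs": {
  "deltas": [
    [0.004,0.02,0,0,0,0,0],
    [0.008,0.04,0,0,0,0,0],
    [0.011,0.06,0,0,0,0,0],
    [0.013,0.075,0,0,0,0,0],
    [0.014,0.085,0,0,0,0,0],
    [0.014,0.09,0,0,0,0,0],
    [0.014,0.09,0,0,0,0,0]
  ]
}}

```text
clock: 15.6
ee_pos: [0.46, 0.1904, 0.2696]
tcp_rot: [3.139, 0.315, 3.034]
force: [0.2, 0.4, -2.8]
width: 0.0213
```

>>> {"fn": "play_rows", "kwargs": {
  "deltas": [
    [0,0,0,0.9,0,2.9,0],
    [0,0,0,2.8,0,8.6,0],
    [0,0,0,5,0,15.3,0],
    [0,0,0,7.5,0,23,0],
    [0,0,0,10,0,30.7,0],
    [0,0,0,12.5,0,38.3,0],
    [0,0,0,15,0,46,0],
    [0,0,0,17.5,0,53.7,0],
    [0,0,0,20,0,61.4,0],
    [0,0,0,22.5,0,69,0],
    [0,0,0,25,0,76.7,0],
    [0,0,0,27,0,82.8,0]
  ]
}}

```text
clock: 16.8
ee_pos: [0.4609, 0.1899, 0.2695]
tcp_rot: [3.141, 0.312, 1.508]
force: [-0.0, 0.4, -2.8]
width: 0.0212
```

>>> {"fn": "play_rows", "kwargs": {
  "deltas": [
    [0,0,0,1.6,0,4.9,0],
    [0,0,0,2.8,0,8.6,0],
    [0,0,0,3.3,0,10.2,0],
    [0,0,0,3.4,0,10.5,0],
    [0,0,0,3.4,0,10.5,0]
  ]
}}

```text
clock: 17.3
ee_pos: [0.4601, 0.1898, 0.2694]
tcp_rot: [-3.141, 0.313, 1.322]
force: [0.7, 0.2, -3.5]
width: 0.0212
```

```bash
sed -i 's/BC=np.array(\[.5900,.1265\]); BA=-105.3/BC=np.array([.5903,.1260]); BA=-104.5/' h.py; python3 look.py top | grep -E "red|^[0-9]"
python3 - <<'E'
from h import *
from plant import sense
P0,R0=pose(sense())
p1,R1=dump(-.012,.11,18);print(delta(P0,R0,p1,R1))
p1,R1=dump(-.012,.062,18);print(delta(P0,R0,p1,R1))
E
```

```text
17.3 [0.4601 0.1898 0.2694] [-3.1414  0.3127  1.3218] [ 0.7  0.2 -3.5]
top red 586 [235. 275.] [0.4387 0.1469 0.0385] tray [-0.152  0.248] dep [0.44  0.116 0.206] [-0.147  0.217]
[ 0.1512  0.1441  0.0518  0.0606 -0.0762  0.2353]
[ 0.166   0.1441  0.0975  0.0606 -0.0762  0.2353]
```

>>> {"fn": "play_rows", "kwargs": {
  "deltas": [
    [0.004,0.004,0.001,0,0,0,0],
    [0.012,0.012,0.004,0,0,0.1,0],
    [0.026,0.025,0.009,0,0,0.2,0],
    [0.043,0.041,0.015,0,0,0.2,0],
    [0.062,0.059,0.021,0,0,0.2,0],
    [0.081,0.077,0.028,0,0,0.2,0],
    [0.1,0.095,0.034,0,0,0.2,0],
    [0.118,0.112,0.04,0,0,0.2,0],
    [0.133,0.127,0.046,0,0,0.2,0],
    [0.144,0.137,0.05,0,0,0.2,0],
    [0.151,0.144,0.052,0,0,0.2,0],
    [0.151,0.144,0.052,0,0,0.2,0]
  ]
}}

```text
clock: 18.55
ee_pos: [0.6316, 0.2786, 0.1714]
tcp_rot: [-3.141, 0.314, 1.319]
force: [-0.5, 0.0, -2.8]
width: 0.0213
```

>>> {"fn": "play_rows", "kwargs": {
  "deltas": [
    [0,0,0,0,0,0,0],
    [0,0,0,0,0,0,0]
  ]
}}

```text
clock: 18.75
ee_pos: [0.6306, 0.2781, 0.1739]
tcp_rot: [3.141, 0.313, 1.318]
force: [-0.6, 0.1, -3.1]
width: 0.0209
```

```bash
python3 look.py top scene| grep -E "red|^[0-9]"
python3 - <<'E'
from h import *
from plant import sense
P0,R0=pose(sense())
for t,z,pi in [(-.012,.062,18),(-.012,.056,10),(-.012,.051,4),(-.012,.049,0),(-.012,.047,-5),(-.012,.045,-10),(-.012,.044,-15),(-.012,.042,-20),(-.012,.04,-28),(-.012,.037,-36)]:
    p1,R1=dump(t,z,pi);print(t,z,pi,delta(P0,R0,p1,R1))
o=np.zeros((600,800,3),np.uint8)
g=lambda n:pickle.load(open(f"last_{n}.pkl","rb"))[0]
o[:300,:400]=cv2.resize(g("top")[140:290,200:400],(400,300));o[:,400:]=cv2.resize(g("scene")[80:280,180:320],(400,600))
cv2.imwrite("pics/m3.png",o[:,:,::-1])
E
```

```text
18.75 [0.6306 0.2781 0.1739] [3.1408 0.3131 1.3181] [-0.6  0.1 -3.1]
-0.012 0.062 18 [ 0.0153  0.0003  0.046   0.0713 -0.0789  0.0083]
-0.012 0.056 10 [1.300e-03 3.000e-04 3.620e-02 7.060e-02 7.921e+00 1.330e-02]
-0.012 0.051 4 [-1.0300e-02  3.0000e-04  3.0800e-02  6.9900e-02  1.3921e+01  1.7000e-02]
-0.012 0.049 0 [-1.9100e-02  3.0000e-04  2.6700e-02  6.9400e-02  1.7921e+01  1.9400e-02]
-0.012 0.047 -5 [-3.0700e-02  3.0000e-04  2.2100e-02  6.8600e-02  2.2921e+01  2.2500e-02]
-0.012 0.045 -10 [-4.2900e-02  3.0000e-04  1.8600e-02  6.7800e-02  2.7921e+01  2.5500e-02]
-0.012 0.044 -15 [-5.5700e-02  3.0000e-04  1.5300e-02  6.6900e-02  3.2921e+01  2.8600e-02]
-0.012 0.042 -20 [-6.8600e-02  3.0000e-04  1.4000e-02  6.5900e-02  3.7921e+01  3.1600e-02]
-0.012 0.04 -28 [-9.0100e-02  3.0000e-04  1.3400e-02  6.4100e-02  4.5921e+01  3.6500e-02]
-0.012 0.037 -36 [-1.1130e-01  3.0000e-04  1.6900e-02  6.2000e-02  5.3921e+01  4.1300e-02]
```

View pics/m3.png

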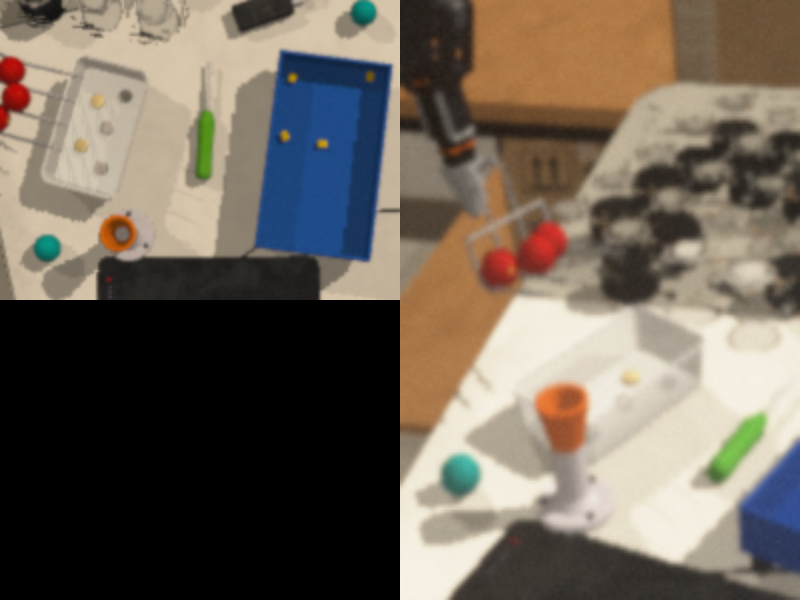

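The top and scene views show all three knobs at the back of the scoop, the tips over the bin's near edge, and four chips in the tray at crop pixels (292,78), (370,76), (285,135) and (322,143). The socket is empty. I lower and tip slowly.

>>> {"fn": "play_rows", "kwargs": {
  "deltas": [
    [0.005,0,0.016,0,0,0,0],
    [0.01,0,0.032,0,0,0,0],
    [0.0153,0,0.046,0,0,0,0],
    [0.0118,0,0.0435,0,2,0,0],
    [0.0083,0,0.041,0,4,0,0],
    [0.0013,0,0.0362,0,8,0,0],
    [-0.0045,0,0.0335,0,11,0,0],
    [-0.0103,0,0.0308,0,14,0,0],
    [-0.0147,0,0.0288,0,16,0,0],
    [-0.0191,0,0.0267,0,18,0,0],
    [-0.0237,0,0.0249,0,20,0,0],
    [-0.0284,0,0.023,0,22,0,0]
  ]
}}

```text
clock: 20.05
ee_pos: [0.6223, 0.2448, 0.1608]
tcp_rot: [3.14, -0.073, 1.318]
force: [0.2, 0.2, -2.9]
width: 0.0212
```

```bash
python3 look.py top | grep -E "red|^[0-9]"
python3 - <<'E'
from h import *
from plant import sense
P0,R0=pose(sense())
for t,z,pi in [(-.012,.045,-10),(-.012,.044,-15),(-.012,.042,-20),(-.012,.04,-28),(-.012,.037,-36)]:
    p1,R1=dump(t,z,pi);print(t,z,pi,delta(P0,R0,p1,R1))
E
```

```text
20.05 [0.6223 0.2448 0.1608] [ 3.1404 -0.073   1.3184] [ 0.2  0.2 -2.9]
-0.012 0.045 -10 [-1.0200e-02 -1.0000e-04 -9.0000e-03  9.2700e-02  5.8315e+00 -3.5100e-02]
-0.012 0.044 -15 [-2.08000e-02 -1.00000e-04 -1.70000e-02  9.42000e-02  1.08315e+01
 -3.10000e-02]
-0.012 0.042 -20 [-3.23000e-02 -1.00000e-04 -2.29000e-02  9.57000e-02  1.58315e+01
 -2.70000e-02]
-0.012 0.04 -28 [-5.20000e-02 -1.00000e-04 -3.16000e-02  9.77000e-02  2.38315e+01
 -2.03000e-02]
-0.012 0.037 -36 [-7.29000e-02 -0.00000e+00 -3.64000e-02  9.94000e-02  3.18315e+01
 -1.35000e-02]
```

>>> {"fn": "play_rows", "kwargs": {
  "deltas": [
    [-0.0035,0,-0.003,0,2,0,0],
    [-0.007,0,-0.006,0,4,0,0],
    [-0.0102,0,-0.009,0,5.8,0,0],
    [-0.0102,0,-0.009,0,5.8,0,0],
    [-0.0102,0,-0.009,0,5.8,0,0],
    [-0.014,0,-0.012,0,7.5,0,0],
    [-0.018,0,-0.0148,0,9.5,0,0],
    [-0.0208,0,-0.017,0,10.8,0,0],
    [-0.0208,0,-0.017,0,10.8,0,0],
    [-0.0208,0,-0.017,0,10.8,0,0],
    [-0.0208,0,-0.017,0,10.8,0,0],
    [-0.0208,0,-0.017,0,10.8,0,0]
  ]
}}

```text
clock: 21.3
ee_pos: [0.6171, 0.2243, 0.1757]
tcp_rot: [3.141, -0.259, 1.319]
force: [0.1, 0.7, -2.5]
width: 0.021
```

```bash
python3 look.py top scene wrist| grep -E "red|^[0-9]"
python3 - <<'E'
from h import *
o=np.zeros((600,800,3),np.uint8)
g=lambda n:pickle.load(open(f"last_{n}.pkl","rb"))[0]
o[:300,:400]=cv2.resize(g("top")[140:290,200:400],(400,300));o[:,400:]=cv2.resize(g("scene")[80:280,180:320],(400,600));o[300:550,:400]=cv2.resize(g("wrist"),(400,250))
cv2.imwrite("pics/m4.png",o[:,:,::-1])
E
```

```text
21.3 [0.6171 0.2243 0.1757] [ 3.1407 -0.2593  1.3189] [ 0.1  0.7 -2.5]
top red 110 [262. 194.] [0.6106 0.0964 0.0385] tray [0.0244 0.2163] dep [0.612 0.097 0.029] [0.025 0.217]
top red 98 [257. 209.] [0.5784 0.1046 0.0385] tray [-0.0085  0.221 ] dep [0.581 0.107 0.027] [-0.007  0.223]
top red 108 [250. 228.] [0.5364 0.1177 0.0385] tray [-0.0517  0.2295] dep [0.537 0.12  0.028] [-0.051  0.231]
scene red 8 [269. 202.] [0.6026 0.0922 0.0385] tray [0.0169 0.2112] dep [0.612 0.098 0.031] [0.026 0.218]
scene red 9 [257. 209.] [0.5678 0.1013 0.0385] tray [-0.0187  0.2166] dep [0.576 0.107 0.031] [-0.011  0.223]
wrist red 929 [119. 132.] [0.5375 0.1204 0.0385] tray [-0.0509  0.2323] dep [0.538 0.118 0.029] [-0.05  0.23]
wrist red 46 [133. 118.] [0.5305 0.1334 0.0385] tray [-0.0593  0.2444] dep [0.53  0.129 0.022] [-0.06  0.24]
wrist red 923 [132. 181.] [0.5763 0.114  0.0385] tray [-0.0117  0.2301] dep [0.578 0.111 0.028] [-0.01   0.227]
wrist red 883 [140. 226.] [0.6131 0.1045 0.0385] tray [0.026  0.2246] dep [0.616 0.101 0.028] [0.029 0.222]
```

View pics/m4.png

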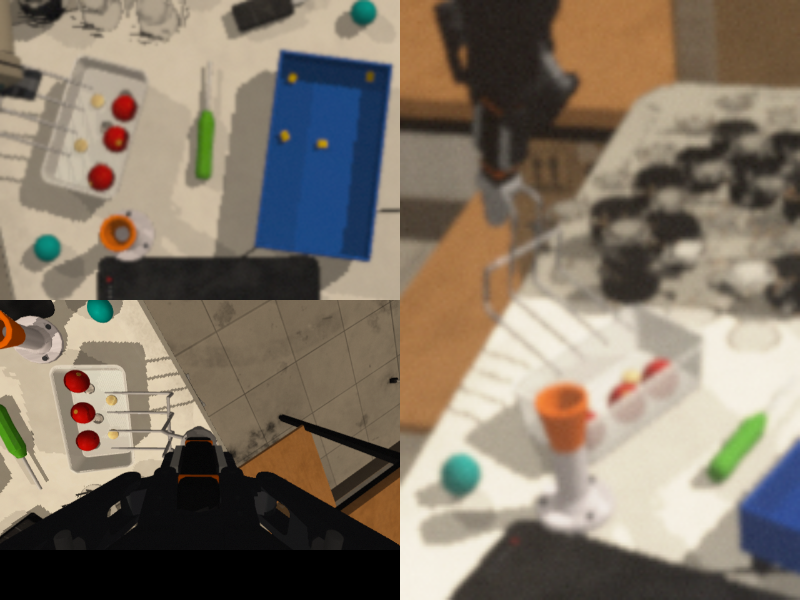

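All three knobs lie in the box, at top crop (124,107), (116,138) and (101,177), and all four chips are in the tray. Now I return the scoop.

Run:
```python
from h import *
from plant import sense
P0,R0=pose(sense());RH=Rn.from_euler("xyz",[3.1405,-.002,1.345])
H=np.array([.4777,.0896,.1232])
print(delta(P0,R0,P0+[0,0.02,.1],R0));print(delta(P0,R0,H+[0,0,.12],RH))
p,d,c=pickle.load(open("last_top.pkl","rb"));h=hsv(p)
m=(h[...,0]>4)&(h[...,0]<18)&(h[...,1]>140)&(h[...,2]>70);m[:,:245]=0;m[:,275:]=0;m[:240]=0;m[275:]=0
for A,ce,mm in blobs(m,20):
    (x,y),(w,hh),an=cv2.fitEllipse(cv2.convexHull(np.argwhere(mm)[:,::-1].astype(np.int32)));print(A,ce,(x,y),(w,hh),pts((x,y),c,.092))
P=cloud(d,c)[m];Q=P[(P[:,2]>.086)&(P[:,2]<.1)];print(len(Q),cv2.minEnclosingCircle(Q[:,:2].astype(np.float32)))
p,d,c=pickle.load(open("last_wrist.pkl","rb"));h=hsv(p)
m=(h[...,0]>4)&(h[...,0]<18)&(h[...,1]>140)&(h[...,2]>70);P=cloud(d,c)[m];Q=P[(P[:,2]>.086)&(P[:,2]<.1)];print(len(Q),cv2.minEnclosingCircle(Q[:,:2].astype(np.float32)))
```

```text
[ 0.0444 -0.0049 -0.0917  0.      0.      0.    ]
[ -0.1422  -0.1012  -0.1078   0.1671 -14.7351  -1.5066]
216 [257.93981481 256.16666667] (258.39971923828125, 256.1541748046875) (17.942745208740234, 18.221420288085938) [[0.47740339 0.09087297 0.092     ]]
129 ((0.47774478793144226, 0.09103288501501083), 0.018293092027306557)
822 ((0.48161667585372925, 0.09892436116933823), 0.015599703416228294)
```

>>> {"fn": "play_rows", "kwargs": {
  "deltas": [
    [0.009,-0.001,-0.018,0,0,0,0],
    [0.022,-0.002,-0.046,0,0,0,0],
    [0.036,-0.004,-0.075,0,0,0,0],
    [0.044,-0.005,-0.092,0,0,0,0],
    [0.03,-0.015,-0.1,0,-4,-0.3,0],
    [0.005,-0.03,-0.108,0,-8,-0.7,0],
    [-0.025,-0.045,-0.108,0,-12,-1,0],
    [-0.055,-0.06,-0.108,0.1,-14.7,-1.5,0],
    [-0.085,-0.075,-0.108,0.1,-14.7,-1.5,0],
    [-0.115,-0.09,-0.108,0.1,-14.7,-1.5,0],
    [-0.142,-0.101,-0.108,0.1,-14.7,-1.5,0],
    [-0.142,-0.101,-0.108,0.1,-14.7,-1.5,0]
  ]
}}

```text
clock: 22.65
ee_pos: [0.4745, 0.0879, 0.2422]
tcp_rot: [-3.14, -0.001, 1.342]
force: [0.7, 0.1, -1.7]
width: 0.0209
```

>>> {"fn": "play_rows", "kwargs": {
  "deltas": [
    [0,0,0,0,0,0,0],
    [0,0,0,0,0,0,0],
    [0,0,0,0,0,0,0]
  ]
}}

```text
clock: 22.95
ee_pos: [0.4789, 0.0901, 0.244]
tcp_rot: [3.138, -0.003, 1.345]
force: [0.1, 0.3, -2.4]
width: 0.0211
```

Run:
```python
from h import *
from plant import *
s=sense();P0,R0=pose(s);RH=Rn.from_euler("xyz",[3.1405,-.002,1.345])
H=np.array([.4777,.0898,.1232])
for z in (.12,.032,.01,0): print(z,delta(P0,R0,H+[0,0,z],RH))
print(P0,s["tcp_rot"],s["force"])
c=camera_params("top");p,d=snapshot("top");P=cloud(d,c)
# tine line height/pitch: points below z .2 in tine region
Q=P[(P[...,2]>.115)&(P[...,2]<.17)&(abs(P[...,0]-.46)<.07)&(P[...,1]<.065)&(P[...,1]>-.045)]
a=np.radians(-102.9);x=(Q[:,:2]-H[:2])@[np.cos(a),np.sin(a)]
k=(x>.036)&(x<.118);print(len(Q),k.sum(),"pitch deg",np.degrees(np.polyfit(x[k],Q[k][:,2],1)[0]),"z",np.median(Q[k][:,2]),"expect",.018+.0035+P0[2]-H[2])
```

```text
0.12 [-0.0005 -0.0011  0.0008  0.1311 -0.0715  0.0085]
0.032 [-0.0008 -0.0014  0.0888  0.1311 -0.0715  0.0085]
0.01 [-0.0009 -0.0014  0.1108  0.1311 -0.0715  0.0085]
0 [-0.0009 -0.0015  0.1208  0.1311 -0.0715  0.0085]
[0.47885929 0.09008457 0.24401168] [ 3.1382108  -0.00324724  1.34515141] [ 0.14930643  0.31111072 -2.36303839]
299 287 pitch deg -1.2012014935185333 z 0.14084945341909755 expect 0.14231167811333753
```

>>> {"fn": "play_rows", "kwargs": {
  "deltas": [
    [0,-0.001,0.02,0,0,0,0],
    [0,-0.001,0.045,0,0,0,0],
    [0,-0.001,0.07,0,0,0,0],
    [0,-0.001,0.085,0,0,0,0],
    [0,-0.001,0.092,0,0,0,0],
    [0,-0.001,0.098,0,0,0,0],
    [0,-0.001,0.104,0,0,0,0],
    [0,-0.001,0.108,0,0,0,0],
    [0,-0.001,0.108,0,0,0,0]
  ]
}}

```text
clock: 23.9
ee_pos: [0.4772, 0.09, 0.1354]
tcp_rot: [3.139, -0.003, 1.344]
force: [-0.2, 1.0, -1.9]
width: 0.0209
```

>>> {"fn": "play_rows", "kwargs": {
  "deltas": [
    [0,0,0.003,0,0,0,0],
    [0,0,0.006,0,0,0,0],
    [0,0,0.009,0,0,0,0],
    [0,0,0.0115,0,0,0,0],
    [0,0,0.0115,0,0,0,0]
  ]
}}

```text
clock: 24.4
ee_pos: [0.4771, 0.09, 0.1237]
tcp_rot: [3.14, -0.003, 1.344]
force: [-0.8, -0.8, -1.8]
width: 0.021
```

>>> {"fn": "play_rows", "kwargs": {
  "deltas": [
    [0,0,0.001,0,0,0,0],
    [0,0,0.001,0,0,0,0]
  ]
}}

```text
clock: 24.6
ee_pos: [0.4772, 0.09, 0.123]
tcp_rot: [3.139, -0.003, 1.344]
force: [0.9, 1.8, -2.4]
width: 0.0213
```

Back at the home height. I press lightly until it seats.

>>> {"fn": "play_rows", "kwargs": {
  "deltas": [
    [0,0,0.001,0,0,0,0],
    [0,0,0.001,0,0,0,0]
  ]
}}

```text
clock: 24.8
ee_pos: [0.4774, 0.0901, 0.1227]
tcp_rot: [3.139, -0.003, 1.344]
force: [-0.9, 0.3, 3.4]
width: 0.0212
```

>>> {"fn": "play_rows", "kwargs": {
  "deltas": [
    [0,0,0.001,0,0,0,0],
    [0,0,0.001,0,0,0,0]
  ]
}}

```text
clock: 25.0
ee_pos: [0.4774, 0.0901, 0.1225]
tcp_rot: [3.139, -0.003, 1.345]
force: [-3.1, 0.3, 9.2]
width: 0.0214
```

>>> {"fn": "play_rows", "kwargs": {
  "deltas": [
    [0,0,0,0,0,0,30],
    [0,0,0,0,0,0,60],
    [0,0,0,0,0,0,100],
    [0,0,0,0,0,0,100],
    [0,0,0,0,0,0,100],
    [0,0,0,0,0,0,100],
    [0,0,0,0,0,0,100],
    [0,0,0,0,0,0,100],
    [0,0,0,0,0,0,100],
    [0,0,0,0,0,0,100]
  ]
}}

```text
clock: 26.0
ee_pos: [0.4772, 0.09, 0.121]
tcp_rot: [3.139, -0.003, 1.344]
force: [0.5, 0.6, 0.1]
width: 0.0854
```

>>> {"fn": "play_rows", "kwargs": {
  "deltas": [
    [0,0,-0.02,0,0,0,100],
    [0,0,-0.05,0,0,0,100],
    [0,0,-0.09,0,0,0,100],
    [0,0,-0.13,0,0,0,100],
    [0,0,-0.16,0,0,0,100],
    [0,0,-0.16,0,0,0,100],
    [0,0,-0.16,0,0,0,100],
    [0,0,-0.16,0,0,0,100]
  ]
}}

```text
clock: 26.8
ee_pos: [0.4758, 0.0896, 0.2796]
tcp_rot: [-3.141, -0.002, 1.344]
force: [0.1, -0.1, 0.0]
width: 0.0853
```

```bash
python3 look.py wrist top scene
python3 - <<'E'
from h import *
p,d,c=pickle.load(open("last_wrist.pkl","rb"));P=cloud(d,c)
Q=P[(P[...,2]>.17)&(P[...,2]<.195)&(np.abs(P[...,0]-.477)<.03)&(np.abs(P[...,1]-.09)<.03)]
print("top face",len(Q),np.median(Q,0),cv2.minAreaRect(Q[:,:2].astype(np.float32)))
o=np.zeros((600,800,3),np.uint8)
g=lambda n:pickle.load(open(f"last_{n}.pkl","rb"))[0]
o[:300,:400]=cv2.resize(g("top")[140:290,200:400],(400,300));o[:,400:]=cv2.resize(g("scene")[130:280,190:300],(400,600));o[300:550,:400]=cv2.resize(g("wrist"),(400,250))
cv2.imwrite("pics/m5.png",o[:,:,::-1])
E
```

```text
26.8 [0.4758 0.0896 0.2796] [-3.1414e+00 -1.9000e-03  1.3444e+00] [ 0.1 -0.1  0. ]
wrist red 13 [324. 124.] [0.4279 0.1099 0.0385] tray [-0.1587  0.21  ] dep [0.429 0.11  0.004] [-0.157  0.21 ]
wrist red 292 [348. 204.] [0.5324 0.1176 0.0385] tray [-0.0557  0.2289] dep [0.535 0.118 0.029] [-0.053  0.229]
wrist red 309 [350. 231.] [0.5697 0.1126 0.0385] tray [-0.018   0.2279] dep [0.574 0.112 0.028] [-0.013  0.228]
wrist red 307 [349. 259.] [0.608  0.1028 0.0385] tray [0.0211 0.2224] dep [0.613 0.103 0.028] [0.026 0.223]
wrist yel 72 [372. 220.] [0.5651 0.1444 0.027 ] tray [-0.026   0.2591] dep [0.572 0.146 0.008] [-0.019  0.262]
wrist yel 66 [367. 254.] [0.6123 0.1291 0.027 ] tray [0.0225 0.2489] dep [0.622 0.13  0.008] [0.032 0.251]
wrist yel 28 [227. 308.] [ 0.6503 -0.0845  0.027 ] tray [0.0833 0.0408] dep [ 0.648 -0.083  0.031] [0.081 0.042]
top red 116 [260. 191.] [0.615  0.1002 0.0385] tray [0.0283 0.2205] dep [0.617 0.101 0.027] [0.03  0.222]
top red 103 [255. 210.] [0.5762 0.1101 0.0385] tray [-0.0113  0.2262] dep [0.578 0.111 0.027] [-0.009  0.227]
top red 111 [251. 228.] [0.
[... 753 characters left out ...]
 [268. 202.] [0.6025 0.0938 0.0385] tray [0.0166 0.2129] dep [0.613 0.1   0.031] [0.026 0.22 ]
scene red 16 [256. 210.] [0.5658 0.102  0.0385] tray [-0.0208  0.2171] dep [0.574 0.108 0.031] [-0.013  0.223]
scene yel 15 [352. 212.] [ 0.652  -0.0823  0.027 ] tray [0.0848 0.0431] dep [ 0.648 -0.084  0.03 ] [0.081 0.041]
scene yel 8 [337. 228.] [ 0.5888 -0.074   0.027 ] tray [0.0211 0.0445] dep [ 0.584 -0.076  0.03 ] [0.017 0.042]
scene yel 12 [354. 236.] [ 0.5802 -0.1153  0.027 ] tray [0.0171 0.0026] dep [ 0.576 -0.116  0.03 ] [0.013 0.001]
top face 769 [0.47460543 0.09064902 0.18267573] ((0.47636672854423523, 0.0904584676027298), (0.021987564861774445, 0.021140892058610916), 76.72210693359375)
```

View pics/m5.png

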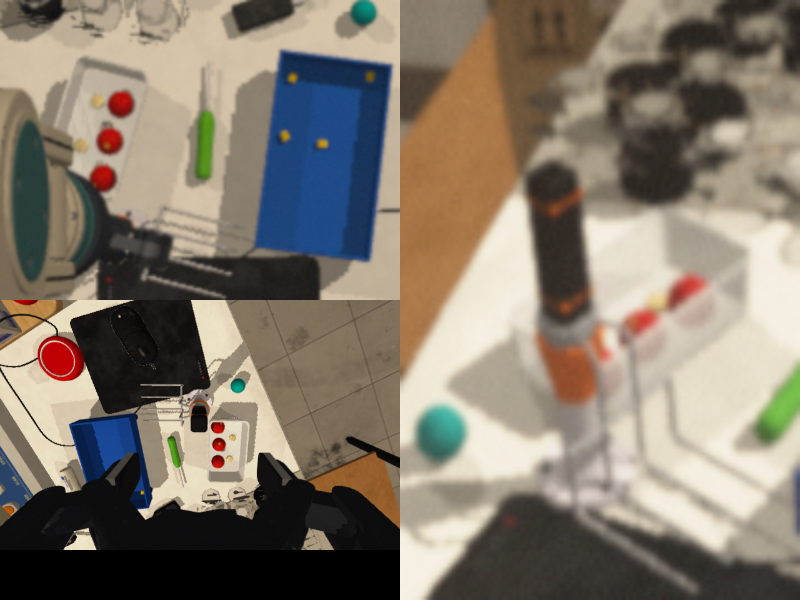

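The grip's top face is back within 0.5 mm of where it started, at the same height and yaw. I let the knobs settle for a moment, check that they are still, and hand in.

>>> {"fn": "play_rows", "kwargs": {
  "deltas": [
    [0,0,0,0,0,0,100],
    [0,0,0,0,0,0,100],
    [0,0,0,0,0,0,100],
    [0,0,0,0,0,0,100],
    [0,0,0,0,0,0,100],
    [0,0,0,0,0,0,100],
    [0,0,0,0,0,0,100],
    [0,0,0,0,0,0,100],
    [0,0,0,0,0,0,100],
    [0,0,0,0,0,0,100]
  ]
}}

```text
clock: 27.95
ee_pos: [0.4767, 0.0896, 0.281]
tcp_rot: [3.139, -0.003, 1.344]
force: [-0.2, 0.3, -0.4]
width: 0.0857
```

```bash
python3 look.py top | grep -E "red|^[0-9]"; python3 -c "
from plant import job_done
print(job_done())"
```

```text
27.95 [0.4767 0.0896 0.281 ] [ 3.1394e+00 -2.6000e-03  1.3443e+00] [-0.2  0.3 -0.4]
top red 115 [260. 191.] [0.615  0.1001 0.0385] tray [0.0284 0.2204] dep [0.617 0.101 0.028] [0.03  0.222]
top red 104 [255. 209.] [0.5763 0.11   0.0385] tray [-0.0112  0.2261] dep [0.578 0.111 0.027] [-0.009  0.227]
top red 111 [251. 229.] [0.5358 0.1161 0.0385] tray [-0.0521  0.2278] dep [0.536 0.117 0.028] [-0.052  0.229]
the job is handed in; nothing more can be done
None
```

The job is handed in at about 28 s of the 61 s allowed: the three red knobs are in the frosted box and the scoop is back in its socket. I took the scoop from its socket, slid its tines under all three knobs in one pass, lifted with the nose up, tipped the knobs into the box, and re-seated and released the scoop.

**What the last checks showed:**
- **Knobs:** all three lie in the box below the rim, and none had moved over the last second.
- **Chips:** all four lie on the tray floor. The outer tine pushed one of them to the far end, still inside the tray.
- **Scoop:** the grip top is within about 0.5 mm of where it started, at the same height and yaw, with the gripper open and clear. I measured the position but not the tilt after release; in the last picture it stands upright.
- **Bystanders:** the glue bottle, screwdriver and dongle look unmoved in the pictures. I did not measure them.

**One disagreement:** the wrist camera's oblique view put the socket about 8 mm off from the top view. I trusted the top view and the recorded grasp pose, and the scoop seated at the expected height.

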